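# Fit the bearing balls and hold the spread snap ring at the spindle groove

### The job

Finish this banding-wheel head: put the two loose white balls into its two empty wells, one ball per well. Then take the red-handled spreading pliers, put their two tips into the eyelets of the dark snap ring, squeeze the handles fully to spread it, and lift it and lower it over the spindle until it lies flat and level with the dark groove. Finish holding it there: pliers squeezed in the gripper, ring spread open around the groove, carried by the pliers alone; touch the ring only with the pliers and leave the other things on the table where they are.

Things in the scene. Friction and masses are not known exactly. Their poses are not given: they have to be found in the camera images.
- head: fixed green square base 156 x 156 x 22 mm; origin: centre of its underside, z up. Six wells on a circle of 56 mm radius: white balls, fixed and 38 mm high at the top, fill those at 0, 60, 180, 300 degrees from its x axis; 120 and 240 are empty. Central upright steel spindle, 73.5 mm high, see groove
- well_1 (a point): where the centre of a ball seated in the empty well at 120 degrees lies: 26 mm above the table, 4 mm above the base's top. The well is round, 27 mm wide, 8 mm deep, with a flat floor
- well_2 (a point): the same for the empty well at 240 degrees
- groove (a point): middle of the spindle's groove, on its axis, 57 mm above the table. Groove dark, 28 mm in diameter, from 52.5 to 61.5 mm high. Spindle 35 mm in diameter below it and above it to 64.5 mm, then a cone narrowing to 20 mm at the top (73.5 mm); a collar 52 mm wide at its foot up to 26 mm
- dish: blue block 70 x 130 x 12 mm (x, y, z), fixed; origin: centre of its underside; a shallow seat (21 mm wide, 4 mm deep) at y = -30 and +30 mm holds one loose ball each
- ball_1_center (a point): centre of a loose white ceramic ball, 24 mm in diameter, 28 g, at the start 20 mm above the table in a seat of the dish; the two are alike
- ball_2_center (a point): centre of the other loose ball
- ball_1: the first ball (its frame turns as it rolls; use its centre point)
- ball_2: the second ball (use its centre point)
- stand: wooden stand, fixed, 90 x 80 mm; origin on its underside, below the ring's axis at the start; the ring lies loose on its flat top, 26 mm high; under the eyelets a channel along y (x = -39.5 to -25 mm, 18 mm deep) leaves room for the pliers' tips
- circlip: dark steel snap ring, flat on the stand, 5 mm thick, 33 g; origin on its axis, at the underside, z up; 34 mm inside when closed. Bow at +x; two sprung arms hinge at the bow (x = 19, y = +-6 mm) and end in eyelets at -x. Fully spread: eyelets at x = -30, y = +-25 mm, and a shaft 39 mm thick passes, centred at x = -3 mm
- clip_centre (a point): point on the ring's axis, half way through its thickness (2.5 mm above its underside), fixed to the bow, 17 mm from the bow's inner edge
- eye_left (a point): centre of the eyelet on the ring's +y side, mid thickness: a through hole 12 mm along x, 11 mm along y; closed at x = -33, y = 9.8 mm. The eyelets lie 14 degrees askew when closed, nearly square when spread
- eye_right (a point): the same on the -y side, closed at y = -9.8 mm
- clip_left (a joint): opening of the ring's left arm in rad: 0 closed, grows as it is spread, about 0.3 with the pliers fully squeezed; the right arm moves alike. Sprung shut: about 2 N at each eyelet to start, 9 N at full spread
- caddy: grey upright holder 66 x 74 x 86 mm, fixed; the legs of the pliers hang in its slot (16 x 58 mm), their plate rests on its top; origin: centre of its underside
- pliers: pliers upright, tips down, 150 g; origin: under their dark plate (46 x 54 x 5 mm). Red grippy handles, 20 mm wide (x), lie apart along y, 36 to 77 mm above the origin: squeeze at 57 mm, from 62 mm over the outsides (1 mm in, 13 N: carries them) to 35 mm at a stop (28 N with ring). Squeezing spreads the knurled pins (4 x 3.5 mm, 17 mm long): mid-pin 60 mm below the origin, 17 mm apart at rest, 58 spread, ends 68 mm below
- tile: flat terracotta tile 100 x 100 x 10 mm; a loose bystander, leave alone
- brush: glaze brush lying flat; a loose bystander, leave alone
- screwdriver: screwdriver lying flat; a loose bystander, leave alone
- jar: white closed jar, 84 mm wide, 130 mm tall; a loose bystander, leave alone
- glaze_green: green glaze bottle, 68 mm wide, 190 mm tall; a loose bystander, leave alone
- cup: blue cup, 72 mm wide, 85 mm tall; a loose bystander, leave alone
- batch_can: aluminium canister, 60 mm wide, 60 mm tall; a loose bystander, leave alone

How it is judged:
By the outcome, as a careful person would: the job done as asked, in the order asked, and still so for the second after the job is handed in, while the arm keeps its last pose, push and grip.
It also fails if it takes over 72 s, if anything falls off the work surface, if the arm or the gripper's body presses on something with over 40 N, if the wrist force passes 120 N, or if a joint passes its speed limit or range.

### The arm

A 7-joint arm with a two-finger parallel gripper is mounted at the origin on the work surface. World frame = base frame: x ahead of the robot, y to its left, z up, the work surface at z = 0. Lengths are in m, angles in degrees, forces in N, time in s.
With the tool pointing down it reaches from about 0.4 to 0.925 m from the base axis. Payload 5.6 kg.
Tool frame: the origin (TCP) lies on the centre line of the jaws, within the pads' length; the fingertips stand 19 mm ahead of it and the grasp point (between the pads) is the TCP; x points along the fingers, y is the direction in which the jaws open and shut, and the axes are right-handed (so a half turn about x gives the same grasp; the last joint's range is limited). The gripper opens to 85 mm and grips with 20 to 120 N. Pads are 22 mm wide; open, the fingers measure 114 mm over their backs; the gripper's body (76 mm by 85 mm) begins 54 mm behind the grasp point. The pads swing forward as they close: fully open they stand 13 mm farther back than shut.
Start: joints at [-77.349, 26.786, -0.665, 91.828, 0.344, 61.387, -3.226], TCP at [0.17, 0.628, 0.221] pointing down, gripper open.
Joint ranges: [-144.91, 144.91], [-17.63, 115.5], [-89.93, 88.59], [15.96, 139.68], [-74.01, 254.01], [8.47, 105.57], [-167.45, 167.45]. Speed limits (degrees/s): [147.25, 147.25, 180, 180, 180, 180, 180].

### API

Orientations are given as [roll, pitch, yaw] about the fixed x, y, z axes, in that order (R = Rz(yaw) Ry(pitch) Rx(roll)).
In Python, from station import arm gives the robot as it stands.
- The arm moves only by the tool drive_tool, never from a script. Its argument "motion" is a list of rows, each a list of 5 numbers: the shift along the tool's x, y, z in m, then the turn about the tool's x in degrees, then the closure, from 0 (fully open) to 1 (shut). In form: [[x, y, z, yaw, jaw], ...]. A call has exactly 8 rows; each row is the pose to reach, as a shift and turn from the pose commanded when the call began, along the tool's axes at that moment; what a row does not reach only later rows make up. A row lasts 1/8 s, in which the tool goes at most 62.5 mm and 10.7 degrees, less where a joint would pass 70% of its speed; a pose out of reach is approached as far as the arm can. A call with a gripper value outside its range is refused whole. The fingers move at their own pace and stop on an object; "grip_force" is the grip in N (left out, the last holds). Time passes only in rows, so rows that repeat a pose let the fingers close, or fill a call up. It gives the time, the measured TCP pose, the force and the opening at its end, in the units of the state.
- arm.get_obs(): the state, without advancing time (a new reading comes with each control period).
- arm.grab_frame(name): name is "scene" or "top" or "wrist"; returns the picture (480x640x3 uint8, red, green, blue); there is no depth.
- arm.get_calibration(name): a dict with "mtx" (3x3 intrinsics, pixels), "R" (3x3) and "t" (3): a world point X has camera coordinates R X + t; the wrist camera has in their place "T_tool_cam" (4x4, takes a point from camera to tool coordinates, whose origin is the TCP and whose axes are the tool frame's). Camera axes: x right, y down, z forward; pixel columns grow to the right and rows downward; lengths in m; the calibration is good to about 2 mm. The wrist camera is an equidistant fisheye: a pixel r from the principal point sees the ray r / f radians off the axis. A picture is of the moment at which its call begins: read the wrist's pose just before it. get_calibration takes no time and is no camera call.
- arm.sign_off(): hands the job in, once; it reports no verdict.
The state is a dict: "time": time; "joint_positions": joint angles; "joint_vel": joint speeds; "effort": joint torques, N m; "eef_pos": TCP position; "tool_rot": TCP orientation; "contact_force": force on the tool from outside, world axes, zero at the start; "torque": the same for the moment, N m; "width": finger opening in m.
Only numpy, scipy, OpenCV 4.12 (cv2) and the standard library are available. Lean on these libraries where they do the work, as an engineer would, in place of code of your own. Each camera call takes 0.05 s, during which the arm holds its last target.

## Working session

There is one attempt and no reset: what is moved stays moved. The work goes in short steps, Python scripts to look and compute and a tool call to move; the robot and the scene stay as the last step left them, time stands still between calls to the robot, and variables do not carry over. Pictures are saved under pics/ and viewed, and the job is handed in when it is done.

Besides the shell and the picture viewer there is one more tool, called after "Emit:" by a JSON object that holds its "fn" and its "kwargs". drive_tool: Moves the arm, as the interface text tells. Its arguments: {"type":"object","properties":{"motion":{"type":"array","items":{"type":"array","items":{"type":"number"}}},"grip_force":{"type":"number"}},"required":["motion"]}

```bash
ls; mkdir -p pics
python3 - <<'E'
from station import arm
import cv2,numpy as np
print(arm.get_obs())
for n in ["scene","top","wrist"]:
    c=arm.get_calibration(n); print(n,{k:np.round(np.array(v),4).tolist() for k,v in c.items()})
    cv2.imwrite(f"pics/a_{n}.png",arm.grab_frame(n)[:,:,::-1])
E
```

```text
pics
{'time': 0.0, 'joint_positions': array([-77.34680578,  26.83688356,  -0.6657122 ,  91.88087348,
         0.34281928,  61.38710378,  -3.2264451 ]), 'joint_vel': array([ 0.05398656, -0.01865498, -0.04040902, -0.00709813, -0.01339773,
       -0.02301622, -0.02426104]), 'effort': array([ 2.48046845e-04, -5.32381618e+01,  2.19696842e-02, -2.51299131e+01,
        1.15582507e-02,  7.71058782e-03,  3.61977141e-05]), 'eef_pos': array([0.16941553, 0.62693344, 0.22042869]), 'tool_rot': array([ -86.70385621,   89.89712881, -101.82476413]), 'contact_force': array([ 0.84229181,  0.02658338, -0.10860638]), 'torque': array([ 0.01622072, -0.03228942, -0.04198268]), 'width': 0.0851920253482864}
scene {'mtx': [[527.2178, 0.0, 321.7199], [0.0, 527.2178, 246.5806], [0.0, 0.0, 1.0]], 'R': [[0.8155, 0.5785, 0.0185], [0.4187, -0.5676, -0.7089], [-0.3996, 0.5859, -0.705]], 't': [-0.4769, -0.1833, 1.2849]}
top {'mtx': [[476.6499, 0.0, 327.4237], [0.0, 476.6499, 241.8532], [0.0, 0.0, 1.0]], 'R': [[-0.0111, -0.9998, 0.0168], [-0.9919, 0.0089, -0.1268], [0.1267, -0.0181, -0.9918]], 't': [-0.0076, 0.572, 1.1253]}
wrist {'mtx': [[371.6483, 0.0, 315.7365], [0.0, 371.6483, 244.3652], [0.0, 0.0, 1.0]], 'T_tool_cam': [[-0.0007, -0.2779, 0.9606, -0.1523], [1.0, -0.0013, 0.0003, 0.0008], [0.0011, 0.9606, 0.2779, -0.0708], [0.0, 0.0, 0.0, 1.0]]}
```

View pics/a_scene.png

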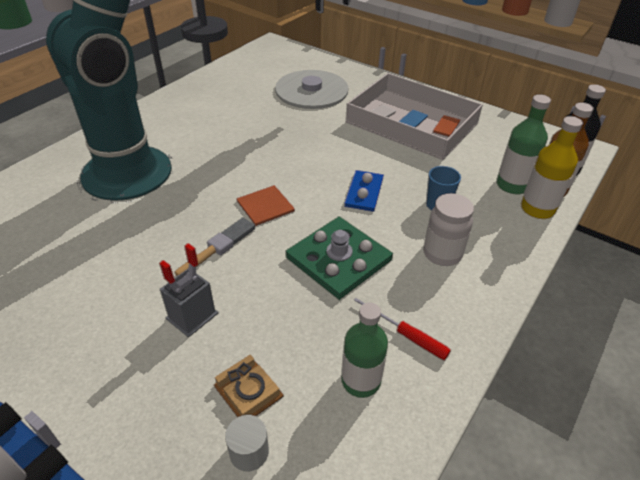

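View pics/a_top.png

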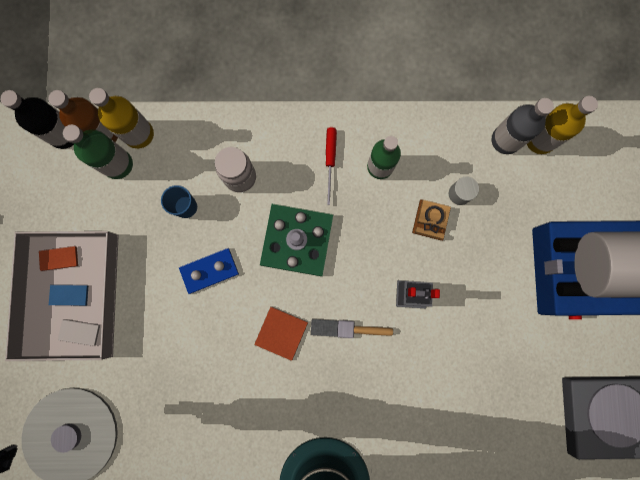

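View pics/a_wrist.png

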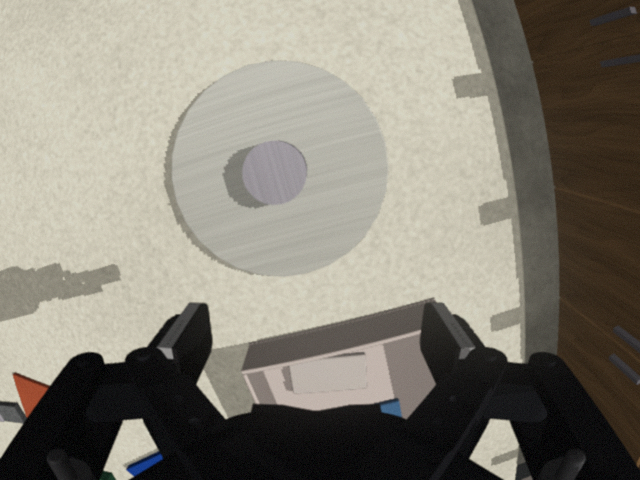

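The scene view shows the dish around (365,190), the head at (340,255), the caddy and pliers at (188,300), and the stand and ring at (248,387). In the top view they are at (210,270), (297,240), (418,293) and (432,219).

```bash
cat > h.py <<'E'
import numpy as np, cv2
from scipy.spatial.transform import Rotation as Ro
from station import arm
def ray(name,uv,obs=None):
    c=arm.get_calibration(name); K=np.array(c["mtx"]); u=(uv[0]-K[0,2])/K[0,0]; v=(uv[1]-K[1,2])/K[1,1]
    if name!="wrist":
        R=np.array(c["R"]);t=np.array(c["t"]); return -R.T@t, R.T@np.array([u,v,1.])
    r=np.hypot(u,v); d=np.array([np.sin(r)*u/max(r,1e-9),np.sin(r)*v/max(r,1e-9),np.cos(r)])
    T=np.array(c["T_tool_cam"]); Rt=Ro.from_euler('xyz',obs["tool_rot"],degrees=True).as_matrix()
    return Rt@T[:3,3]+obs["eef_pos"], Rt@T[:3,:3]@d
def cast(name,uv,z,obs=None):
    o,d=ray(name,uv,obs); return o+d*(z-o[2])/d[2]
def tri(rs):
    A=0;b=0
    for o,d in rs:
        d=d/np.linalg.norm(d);P=np.eye(3)-np.outer(d,d);A=A+P;b=b+P@o
    return np.linalg.solve(A,b)
def proj(name,X,obs=None):
    c=arm.get_calibration(name);K=np.array(c["mtx"]); X=np.array(X,float)
    if name!="wrist":
        p=np.array(c["R"])@X+np.array(c["t"]); return np.array([K[0,0]*p[0]/p[2]+K[0,2],K[1,1]*p[1]/p[2]+K[1,2]])
    T=np.array(c["T_tool_cam"]); Rt=Ro.from_euler('xyz',obs["tool_rot"],degrees=True).as_matrix()
    p=T[:3,:3].T@(Rt.T@(X-obs["eef_pos"])-T[:3,3]); th=np.arctan2(np.hypot(p[0],p[1]),p[2]);n=np.hypot(p[0],p[1])
    return np.array([K[0,2]+K[0,0]*th*p[0]/n,K[1,2]+K[1,1]*th*p[1]/n])
def blobs(img,lo,hi,amin=15):
    m=cv2.inRange(cv2.cvtColor(img,cv2.COLOR_BGR2HSV),np.array(lo),np.array(hi)); cs,_=cv2.findContours(m,cv2.RETR_EXTERNAL,cv2.CHAIN_APPROX_NONE)
    return m,sorted([c for c in cs if cv2.contourArea(c)>=amin],key=cv2.contourArea,reverse=True)
E
python3 - <<'E'
from h import *
im=cv2.imread("pics/a_top.png")
a=cv2.resize(im[190:310,170:470],None,fx=2.66,fy=2.66,interpolation=cv2.INTER_CUBIC)
cv2.imwrite("pics/a_topz.png",a)
im2=cv2.imread("pics/a_scene.png")
for nm,i in(("top",im),("scene",im2)):
  for cn,lo,hi in (("blue",(105,150,60),(125,255,255)),("green",(60,80,30),(95,255,140)),("wood",(8,100,60),(25,255,255)),("red",(0,200,120),(4,255,255))):
    m,cs=blobs(i,lo,hi,40)
    for c in cs[:5]:
        r=cv2.minAreaRect(c); print(nm,cn,cv2.contourArea(c),np.round(r[0]),np.round(r[1]),round(r[2],1))
E
```

```text
top blue 4439.5 [586. 268.] [ 93. 106.] 90.0
top blue 1407.0 [208. 270.] [28. 54.] 68.2
top green 3783.5 [296. 240.] [63. 62.] 10.1
top green 1582.5 [324. 459.] [40. 88.] 90.0
top green 967.0 [ 95. 150.] [35. 37.] 57.3
top green 478.0 [385. 156.] [27. 26.] 26.6
top green 60.0 [125. 170.] [ 9. 26.] 36.9
top wood 1504.5 [281. 333.] [41. 41.] 23.2
top wood 1036.5 [431. 219.] [32. 35.] 13.4
top wood 937.5 [568. 121.] [37. 37.] 87.1
top wood 764.0 [116. 113.] [33. 35.] 45.0
top wood 257.5 [ 60. 257.] [20. 33.] 81.0
top red 211.0 [329. 146.] [ 7. 36.] 3.4
scene blue 1143.5 [ 22. 444.] [39. 32.] 46.5
scene blue 870.5 [363. 190.] [30. 38.] 14.0
scene blue 226.0 [ 66. 472.] [31. 15.] -0.0
scene green 9026.5 [98. 76.] [153.  79.] 73.8
scene green 4380.0 [338. 255.] [86. 68.] 38.7
scene green 3221.5 [126. 173.] [50. 89.] 77.2
scene green 1409.0 [366. 345.] [41. 43.] 7.1
scene green 1073.5 [531. 131.] [34. 48.] 18.4
scene wood 23093.0 [436.  88.] [496. 147.] 21.8
scene wood 5326.0 [504.  28.] [ 55. 229.] 90.0
scene wood 2394.0 [247. 388.] [55. 50.] 53.1
scene wood 1935.0 [23. 73.] [36. 65.] 67.6
scene wood 1805.5 [564. 150.] [39. 66.] 32.0
scene red 415.0 [423. 339.] [56. 10.] 31.0
```

View pics/a_topz.png

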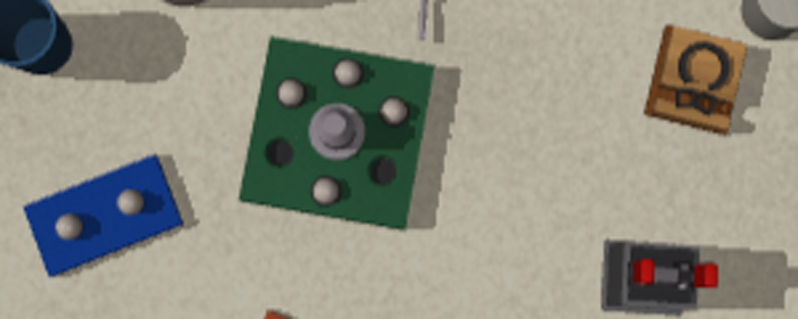

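The zoomed top view shows balls at about (68,226) and (130,202). The empty wells are at (279,152) and (383,170), which puts the head at roughly -10° yaw. The ring opens toward -x.

Run:
```python
from h import *
im=cv2.imread("pics/a_top.png"); im2=cv2.imread("pics/a_scene.png")
z=lambda u,v:((u+.5)/2.66+170-.5,(v+.5)/2.66+190-.5)
print("balls",[cast("top",z(*p),.020).round(4) for p in((68,226),(130,202))])
print("wells",[cast("top",z(*p),.022).round(4) for p in((279,152),(383,170))])
print("fixed",[cast("top",z(*p),.026).round(4) for p in((347,72),(291,92),(326,190),(394,110))])
print("spindle top",cast("top",z(336,124),.0735).round(4))
m,c=blobs(im,(60,80,30),(95,255,140),40); r=cv2.minAreaRect(c[0]); b=np.array([cast("top",p,.02) for p in cv2.boxPoints(r)]); print("head",b.mean(0).round(4),b.round(3).tolist())
m,c=blobs(im,(105,150,60),(125,255,255),40); r=cv2.minAreaRect(c[1]); b=np.array([cast("top",p,.012) for p in cv2.boxPoints(r)]); print("dish",b.mean(0).round(4),b.round(3).tolist())
print("stand corners", [cast("top",z(*p),.026).round(4) for p in((669,26),(745,44),(728,122),(650,105))])
print("ring c",cast("top",z(705,66),.0285).round(4),"eyes",[cast("top",z(*p),.0285).round(4) for p in((685,98),(711,103))])
print("caddy top",[cast("top",z(*p),.086).round(4) for p in((625,243),(697,246),(694,306),(622,304))])
print("handles",[cast("top",z(*p),.163).round(4) for p in((643,270),(707,274))])
```

```text
balls [array([0.4962, 0.3097, 0.02  ]), array([0.5177, 0.2535, 0.02  ])]
wells [array([0.5626, 0.1166, 0.022 ]), array([0.5449, 0.0205, 0.022 ])]
fixed [array([0.6364, 0.0533, 0.026 ]), array([0.618 , 0.1053, 0.026 ]), array([0.5266, 0.073 , 0.026 ]), array([0.6003, 0.0099, 0.026 ])]
spindle top [0.581  0.0614 0.0735]
head [0.5807 0.0638 0.02  ] [[0.519, 0.154, 0.02], [0.672, 0.127, 0.02], [0.642, -0.027, 0.02], [0.49, 0.001, 0.02]]
dish [0.5069 0.2804 0.012 ] [[0.515, 0.354, 0.012], [0.563, 0.233, 0.012], [0.499, 0.207, 0.012], [0.451, 0.328, 0.012]]
stand corners [array([ 0.6778, -0.2488,  0.026 ]), array([ 0.6601, -0.3197,  0.026 ]), array([ 0.5864, -0.3006,  0.026 ]), array([ 0.603 , -0.2283,  0.026 ])]
ring c [ 0.639  -0.2806  0.0285] eyes [array([ 0.6089, -0.2607,  0.0285]), array([ 0.604 , -0.2848,  0.0285])]
caddy top [array([ 0.4725, -0.1902,  0.086 ]), array([ 0.4693, -0.253 ,  0.086 ]), array([ 0.4175, -0.2483,  0.086 ]), array([ 0.42  , -0.1859,  0.086 ])]
handles [array([ 0.4473, -0.1902,  0.163 ]), array([ 0.4435, -0.242 ,  0.163 ])]
```

```bash
cat >> h.py <<'E'
def plan(target,jaw=None,obs=None):
    """shift in tool axes (m) and turn (deg) to bring TCP to target, jaw = world angle of tool y (mod 180)"""
    o=obs or arm.get_obs(); R=Ro.from_euler('xyz',o["tool_rot"],degrees=True).as_matrix()
    s=R.T@(np.array(target)-o["eef_pos"]); a=np.degrees(np.arctan2(R[1,1],R[0,1])); z=np.degrees(np.arctan2(R[1,2],R[0,2]))
    t=None
    if jaw is not None: t=[-( (jaw-a+90)%180-90 )]   # tool x is down: turn is opposite to world yaw
    print("tcp",np.round(o["eef_pos"],4),"xaxis",R[:,0].round(4),"y ang",round(a,2),"z ang",round(z,1),"q7",round(o["joint_positions"][6],1),"w",round(o["width"],4),"t",round(o["time"],2))
    print("shift",np.round(s,4),"turn",t)
E
python3 - <<'E'
from h import *
plan([.507,.281,.16],21)
E
```

```text
tcp [0.1694 0.6271 0.2207] xaxis [-3.0e-04 -1.3e-03 -1.0e+00] y ang 74.88 z ang -15.1 q7 -3.2 w 0.0855 t 0.15
shift [ 0.061  -0.246   0.4162] turn [np.float64(53.88485883496419)]
```

Emit:
{"fn": "drive_tool", "kwargs": {"motion": [[0.02,-0.062,0.104,10,0.4],[0.04,-0.123,0.208,20,0.4],[0.061,-0.185,0.312,30,0.4],[0.061,-0.246,0.416,40,0.4],[0.061,-0.246,0.416,50,0.4],[0.061,-0.246,0.416,53.9,0.4],[0.061,-0.246,0.416,53.9,0.4],[0.061,-0.246,0.416,53.9,0.4]], "grip_force": 30}}

```text
time: 1.15
eef_pos: [0.5085, 0.2791, 0.1601]
tool_rot: [3.0, 90.0, -66.1]
contact_force: [0.1, 1.4, -0.3]
width: 0.0514
```

```bash
cat > look.py <<'E'
import sys
from h import *
import pickle
n=sys.argv[1]; o=arm.get_obs(); f=arm.grab_frame("wrist"); cv2.imwrite(f"pics/{n}.png",f[:,:,::-1]); pickle.dump(o,open(f"pics/{n}.pkl","wb"))
plan(o["eef_pos"],None,o)
E
python3 look.py b1
```

```text
tcp [0.5085 0.2791 0.1601] xaxis [ 2.e-04 -5.e-04 -1.e+00] y ang 20.89 z ang -69.1 q7 -3.0 w 0.0514 t 1.15
shift [0. 0. 0.] turn None
```

View pics/b1.png

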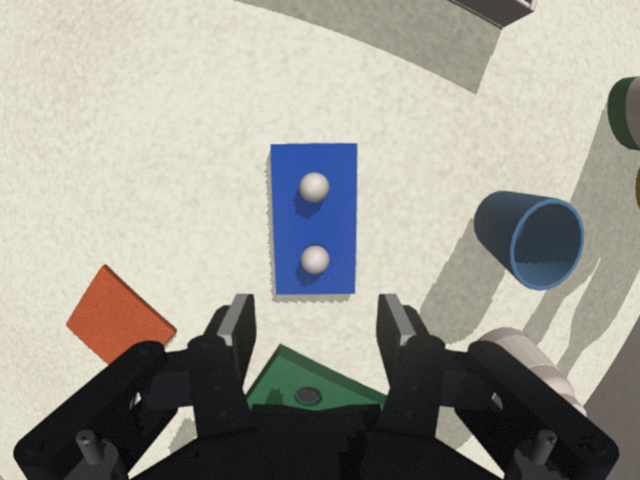

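The wrist view shows the balls at about (314,187) and (315,260), between the fingers' approach lines. The dish is aligned with the image.

Run:
```python
from h import *
import pickle
o=pickle.load(open("pics/b1.pkl","rb")); im=cv2.imread("pics/b1.png")
roi=im[145:293,275:355]; g=cv2.inRange(cv2.cvtColor(roi,cv2.COLOR_BGR2HSV),(0,0,60),(180,110,255))
cs,_=cv2.findContours(g,cv2.RETR_EXTERNAL,cv2.CHAIN_APPROX_NONE)
for c in cs:
    if cv2.contourArea(c)<100: continue
    (x,y),r=cv2.minEnclosingCircle(c); x+=275;y+=145
    X=cast("wrist",(x,y),.02,o); print((x,y),r,X.round(4)); plan(X+[0,0,.013],21,o)
m,c=blobs(im,(105,150,60),(125,255,255),1000); r=cv2.minAreaRect(c[0]); b=np.array([cast("wrist",p,.012,o) for p in cv2.boxPoints(r)]);print(b.mean(0),b.round(4).tolist())
```

```text
(314.5599250793457, 259.1853942871094) 14.891578674316406 [0.5171 0.2547 0.02  ]
tcp [0.5085 0.2791 0.1601] xaxis [ 2.e-04 -5.e-04 -1.e+00] y ang 20.89 z ang -69.1 q7 -3.0 w 0.0514 t 1.15
shift [ 0.1271 -0.0007  0.0259] turn [np.float64(-0.11049404435709675)]
(313.7037544250488, 187.0067024230957) 15.427412986755371 [0.4952 0.3105 0.02  ]
tcp [0.5085 0.2791 0.1601] xaxis [ 2.e-04 -5.e-04 -1.e+00] y ang 20.89 z ang -69.1 q7 -3.0 w 0.0514 t 1.15
shift [ 0.1271 -0.0013 -0.0341] turn [np.float64(-0.11049404435709675)]
[0.5051649  0.28222585 0.012     ] [[0.4509, 0.3304, 0.012], [0.5139, 0.3542, 0.012], [0.5626, 0.2353, 0.012], [0.4932, 0.2089, 0.012]]
```

Emit:
{"fn": "drive_tool", "kwargs": {"motion": [[0.03,-0.0005,0.026,0,0.4],[0.075,-0.0005,0.026,0,0.4],[0.11,-0.0005,0.026,0,0.4],[0.125,-0.0005,0.026,0,0.4],[0.126,-0.0005,0.026,0,0.4],[0.126,-0.0005,0.026,0,0.6],[0.126,-0.0005,0.026,0,0.85],[0.126,-0.0005,0.026,0,0.85]], "grip_force": 30}}

```text
time: 2.2
eef_pos: [0.5163, 0.2574, 0.0353]
tool_rot: [104.1, 89.9, 35.1]
contact_force: [0.8, 0.2, -1.2]
width: 0.0129
```

Run:
```python
from h import *
plan([.5626,.1166,.1],20)
```

```text
tcp [0.5163 0.2574 0.0353] xaxis [ 0.0014  0.001  -1.    ] y ang 20.98 z ang -69.0 q7 3.1 w 0.0129 t 2.2
shift [-0.0647 -0.0071  0.148 ] turn [np.float64(0.9839000808385379)]
```

```bash
python3 look.py b2
```

```text
tcp [0.5163 0.2574 0.0353] xaxis [ 0.0014  0.001  -1.    ] y ang 20.98 z ang -69.0 q7 3.1 w 0.0129 t 2.2
shift [0. 0. 0.] turn None
```

View pics/b2.png

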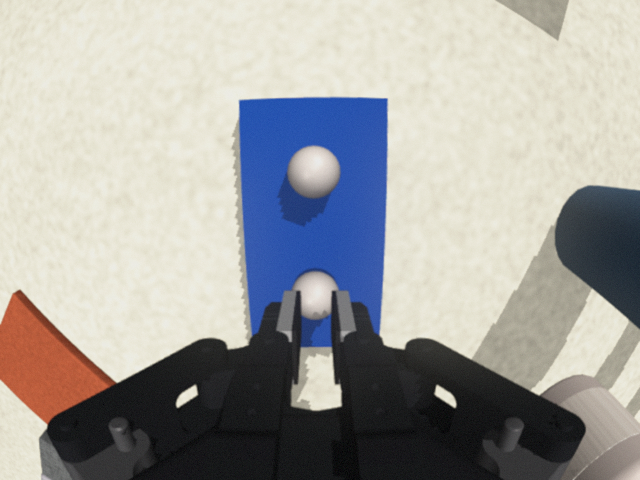

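Run:
```python
from h import *
import pickle
o=pickle.load(open("pics/b2.pkl","rb"))
for z in(.02,.026,.03): print(cast("wrist",(315,295),z,o).round(4))
R=Ro.from_euler('xyz',o["tool_rot"],degrees=True).as_matrix()
for p in([.019,0,0],[.019,0,.011],[.019,0,-.011],[0,0,-.011]): print(p,proj("wrist",o["eef_pos"]+R@p,o).round(0))
for b in([.5171,.2547,.02],[.4952,.3105,.02]): print(proj("wrist",b,o))
print(arm.get_obs()["effort"].round(2))
im=cv2.imread("pics/b2.png")[230:370,240:400]; cv2.imwrite("pics/b2z.png",cv2.resize(im,None,fx=4,fy=4,interpolation=cv2.INTER_CUBIC))
```

```text
[0.5173 0.2547 0.02  ]
[0.5164 0.2571 0.026 ]
[0.5157 0.2588 0.03  ]
[0.019, 0, 0] [315. 287.]
[0.019, 0, 0.011] [315. 306.]
[0.019, 0, -0.011] [315. 266.]
[0, 0, -0.011] [315. 280.]
[314.64287001 294.79604767]
[313.35761693 171.437691  ]
[-1.000e-02 -5.132e+01  4.100e+00 -1.686e+01  1.000e-02 -0.000e+00
 -0.000e+00]
```

View pics/b2z.png

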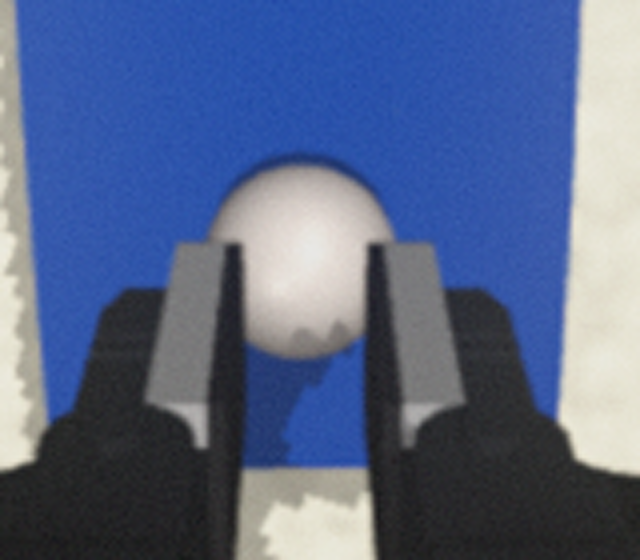

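The fingers straddle the ball in the image, but the ball hasn't moved and nothing is gripped. I'll check the fingertip height from the scene camera.

Run:
```python
from h import *
f=arm.grab_frame("scene")[:,:,::-1]; cv2.imwrite("pics/b3s.png",f); o=arm.get_obs(); R=Ro.from_euler('xyz',o["tool_rot"],degrees=True).as_matrix()
for p in([.019,0,0],[0,0,0],[-.009,0,0]): print(p,proj("scene",o["eef_pos"]+R@p))
cv2.imwrite("pics/b3z.png",cv2.resize(f[110:230,290:450],None,fx=5,fy=5,interpolation=cv2.INTER_CUBIC))
```

```text
[0.019, 0, 0] [362.01185774 192.64652658]
[0, 0, 0] [362.60533703 186.15239079]
[-0.009, 0, 0] [362.89108984 183.02554612]
```

View pics/b3z.png

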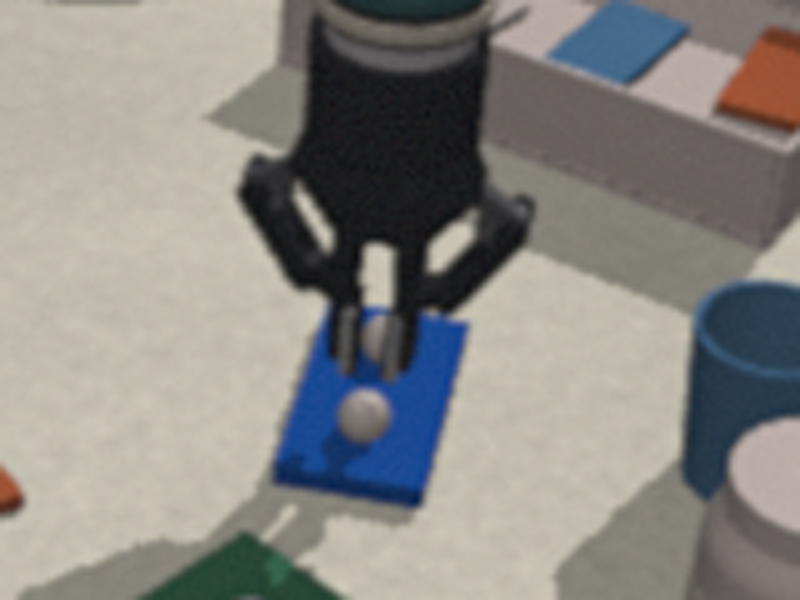

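```bash
python3 - <<'E'
from h import *
import pickle
o1=pickle.load(open("pics/b1.pkl","rb"));o2=pickle.load(open("pics/b2.pkl","rb"))
print(tri([ray("wrist",(314.6,259.2),o1),ray("wrist",(315,295),o2)]),tri([ray("wrist",(313.7,187),o1),ray("wrist",(313.8,171.5),o2)]))
# tip triangulation from wrist b2 (tip edges front, inner edges) and scene
rw=[ray("wrist",(240+u/4,230+242/4),o2) for u in(242,367)]
rs=[ray("scene",(290+u/5,110+376/5)) for u in(345,395)]
for a,b in((0,0),(1,1),(0,1),(1,0)): print(a,b,tri([rw[a],rs[b]]).round(4))
f=cv2.imread("pics/b3s.png")
E
python3 look.py b4
```

```text
[0.51711548 0.25493766 0.02074356] [0.49530371 0.31048216 0.01963848]
0 0 [0.5072 0.2588 0.0323]
1 1 [0.5237 0.2671 0.0355]
0 1 [0.5169 0.2652 0.0354]
1 0 [0.5141 0.2609 0.0335]
tcp [0.5161 0.2573 0.035 ] xaxis [ 8.e-04  6.e-04 -1.e+00] y ang 20.98 z ang -69.0 q7 3.1 w 0.0129 t 2.3
shift [0. 0. 0.] turn None
```

Emit:
{"fn": "drive_tool", "kwargs": {"motion": [[0,0,0.001,0,0.4],[0,0,0.003,0,0.4],[0.003,0,0.003,0,0.4],[0.007,0,0.003,0,0.4],[0.011,0,0.003,0,0.4],[0.013,0,0.003,0,0.4],[0.013,0,0.003,0,0.4],[0.013,0,0.003,0,0.4]]}}

```text
time: 3.35
eef_pos: [0.517, 0.2543, 0.0214]
tool_rot: [83.8, 90.0, 14.8]
contact_force: [0.5, 0.6, -0.3]
width: 0.0512
```

```bash
python3 look.py b5; python3 -c "
import cv2
cv2.imwrite('pics/b5z.png',cv2.resize(cv2.imread('pics/b5.png')[210:390,210:430],None,fx=3.5,fy=3.3))
from h import *;plan([.5171,.2547,.018],21)"
```

```text
tcp [0.517  0.2543 0.0214] xaxis [ 2.e-04  0.e+00 -1.e+00] y ang 20.98 z ang -69.0 q7 3.7 w 0.0512 t 3.35
shift [0. 0. 0.] turn None
tcp [0.517  0.2543 0.0215] xaxis [ 3.e-04  2.e-04 -1.e+00] y ang 20.98 z ang -69.0 q7 3.7 w 0.0511 t 3.4
shift [ 0.0035  0.0002 -0.0003] turn [np.float64(-0.020716040741561415)]
```

View pics/b5z.png

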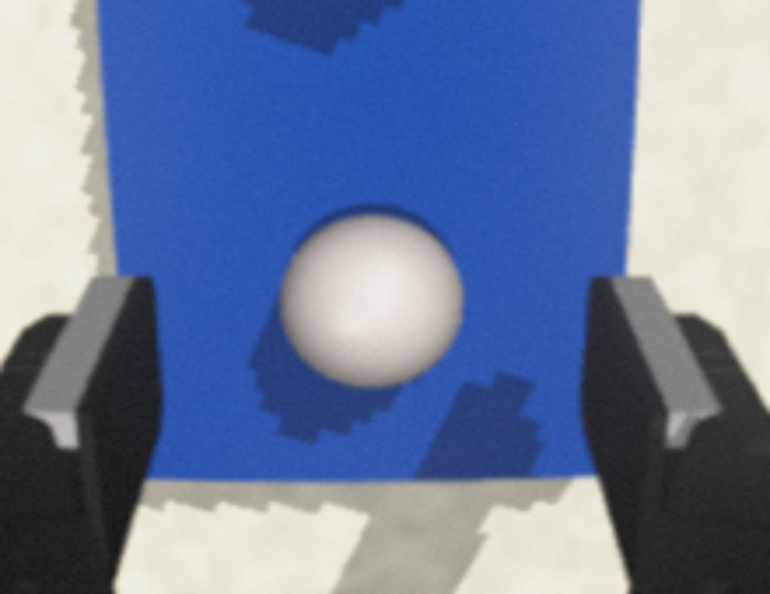

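Emit:
{"fn": "drive_tool", "kwargs": {"motion": [[0.003,0,0,0,0.45],[0.005,0,0,0,0.5],[0.005,0,0,0,0.6],[0.005,0,0,0,0.7],[0.005,0,0,0,0.85],[0.005,0,0,0,0.85],[0.005,0,0,0,0.85],[0.005,0,0,0,0.85]]}}

```text
time: 4.4
eef_pos: [0.5169, 0.2543, 0.0164]
tool_rot: [83.7, 90.0, 14.7]
contact_force: [-0.1, 0.3, -0.4]
width: 0.0156
```

```bash
python3 look.py b6; python3 -c "
import cv2
cv2.imwrite('pics/b6z.png',cv2.resize(cv2.imread('pics/b6.png')[210:390,210:430],None,fx=3.5,fy=3.3))"
```

```text
tcp [0.5169 0.2543 0.0164] xaxis [ 0.  0. -1.] y ang 20.98 z ang -69.0 q7 3.9 w 0.0156 t 4.4
shift [0. 0. 0.] turn None
```

View pics/b6z.png

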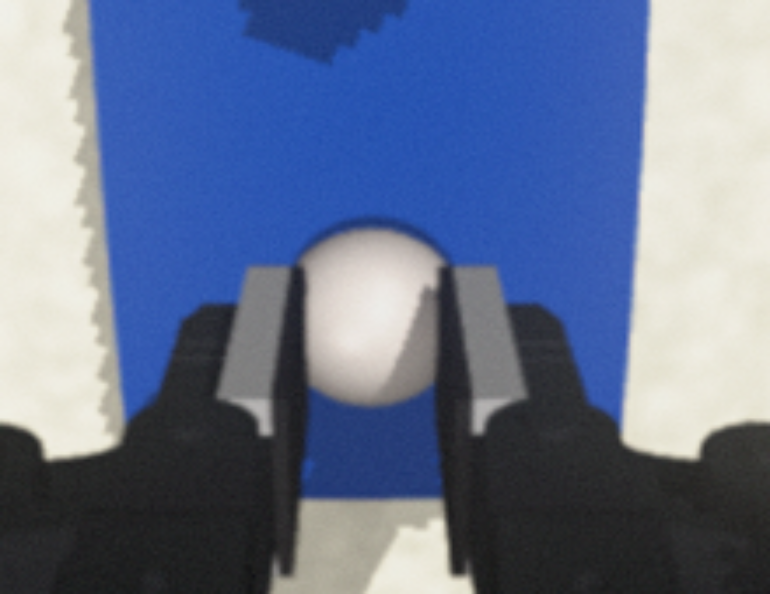

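Emit:
{"fn": "drive_tool", "kwargs": {"motion": [[0,0,0,0,0.5],[0,0,0,0,0.4],[0.005,0,0,0,0.4],[0.009,0,0,0,0.4],[0.0125,0,0,0,0.5],[0.013,0,0,0,0.7],[0.013,0,0,0,0.8],[0.013,0,0,0,0.8]]}}

```text
time: 5.45
eef_pos: [0.517, 0.2543, 0.0035]
tool_rot: [95.3, 90.0, 26.3]
contact_force: [0.5, -1.3, -0.7]
width: 0.022
```

```bash
python3 look.py b7; python3 -c "
import cv2
cv2.imwrite('pics/b7z.png',cv2.resize(cv2.imread('pics/b7.png')[210:390,210:430],None,fx=3.5,fy=3.3))"
```

```text
tcp [0.517  0.2543 0.0035] xaxis [ 2.e-04  1.e-04 -1.e+00] y ang 20.98 z ang -69.0 q7 4.2 w 0.022 t 5.45
shift [0. 0. 0.] turn None
```

View pics/b7z.png

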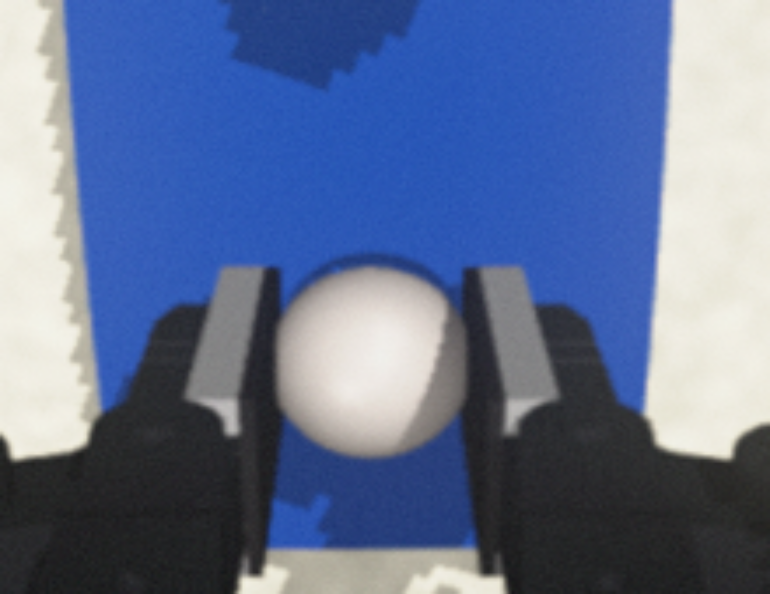

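Emit:
{"fn": "drive_tool", "kwargs": {"motion": [[0,0,0,0,0.85],[0,0,0,0,0.9],[0,0,0,0,0.9],[-0.005,0,0,0,0.9],[-0.015,0,0,0,0.9],[-0.03,0,0,0,0.9],[-0.05,0,0,0,0.9],[-0.05,0,0,0,0.9]]}}

```text
time: 6.5
eef_pos: [0.5184, 0.2551, 0.0559]
tool_rot: [100.9, 89.7, 31.9]
contact_force: [-0.1, 0.0, -0.2]
width: 0.0216
```

```bash
python3 look.py b8; python3 -c "
import cv2
cv2.imwrite('pics/b8z.png',cv2.resize(cv2.imread('pics/b8.png')[210:390,210:430],None,fx=3.5,fy=3.3))"
```

```text
tcp [0.5184 0.2551 0.0559] xaxis [ 0.0039  0.0024 -1.    ] y ang 20.98 z ang -69.0 q7 2.8 w 0.0216 t 6.5
shift [0. 0. 0.] turn None
```

View pics/b8z.png

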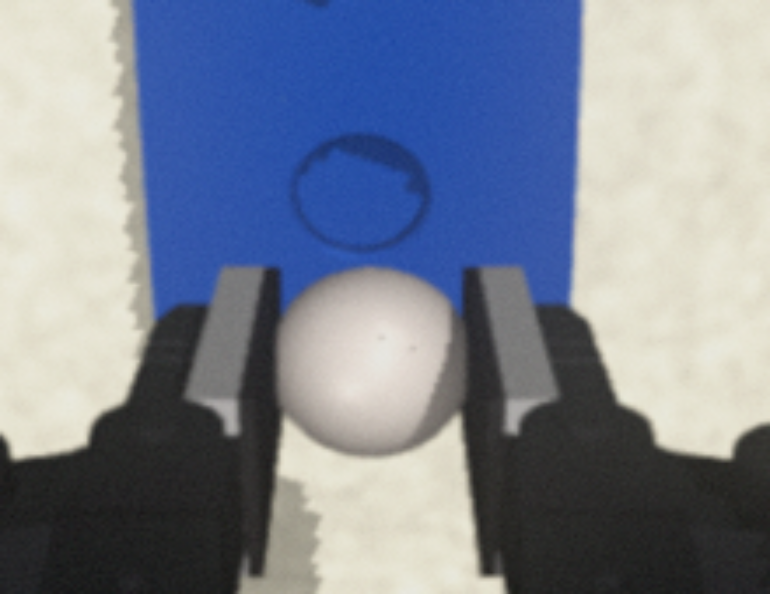

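The ball is held, with its centre about 16.5 mm above the reported TCP. The seat below is empty at about (313,268). I'll move above well 1.

Run:
```python
from h import *
plan([.5623,.1164,.06],19.7)
```

```text
tcp [0.5176 0.2548 0.0548] xaxis [ 0.0022  0.0015 -1.    ] y ang 20.99 z ang -69.0 q7 2.8 w 0.0217 t 6.55
shift [-0.0053 -0.0078  0.1452] turn [np.float64(1.289727856055535)]
```

Emit:
{"fn": "drive_tool", "kwargs": {"motion": [[-0.005,-0.002,0.03,0.3,0.9],[-0.005,-0.004,0.075,0.8,0.9],[-0.005,-0.006,0.115,1.3,0.9],[-0.005,-0.007,0.138,1.3,0.9],[-0.005,-0.008,0.145,1.3,0.9],[-0.005,-0.008,0.145,1.3,0.9],[-0.005,-0.008,0.145,1.3,0.9],[-0.005,-0.008,0.145,1.3,0.9]]}}

```text
time: 7.55
eef_pos: [0.561, 0.1174, 0.0584]
tool_rot: [-176.5, 90.0, 113.3]
contact_force: [0.8, 0.3, -0.4]
width: 0.0217
```

```bash
python3 look.py c1
```

```text
tcp [0.561  0.1174 0.0584] xaxis [-2.e-04  5.e-04 -1.e+00] y ang 19.8 z ang -70.2 q7 16.2 w 0.0217 t 7.55
shift [0. 0. 0.] turn None
```

View pics/c1.png

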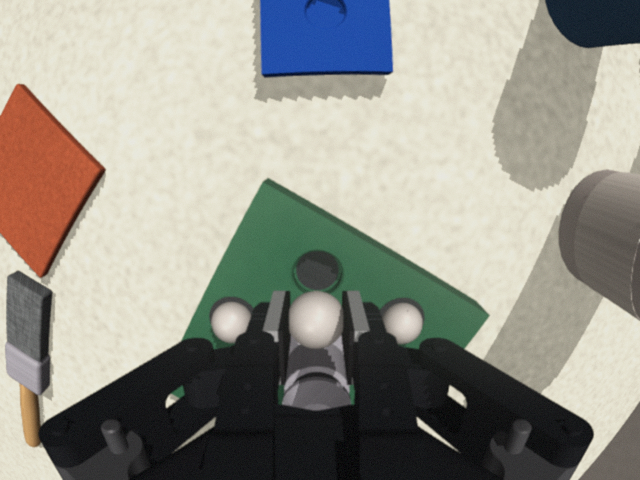

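The view shows well 1 at about (319,272), the held ball at (316,319), and the neighbouring fixed balls at (232,322) and (403,322).

Run:
```python
from h import *
import pickle
o=pickle.load(open("pics/c1.pkl","rb")); im=cv2.imread("pics/c1.png")
z=cv2.resize(im[240:305,280:360],None,fx=8,fy=8,interpolation=cv2.INTER_CUBIC); cv2.imwrite("pics/c1z.png",z)
for p in((319,272),): print(cast("wrist",p,.022,o).round(4))
A=cast("wrist",(232,322),.026,o);B=cast("wrist",(403,322),.026,o);print(A,B,np.linalg.norm(A-B),.056*2*np.sin(np.pi/3))
print(proj("wrist",[.5623,.1164,.022],o))
```

```text
[0.5624 0.1194 0.022 ]
[0.52577626 0.07511086 0.026     ] [0.61752748 0.10791984 0.026     ] 0.09744082531933203 0.09699484522385712
[316.92790822 276.74043702]
```

View pics/c1z.png

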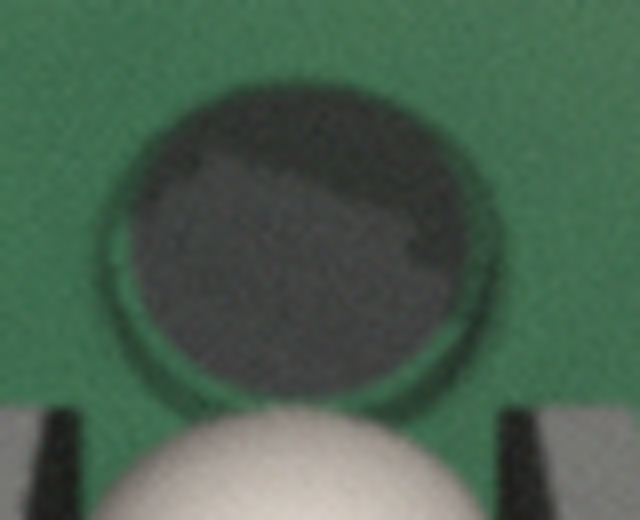

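Run:
```python
from h import *
plan([.5623,.1181,.0125],19.7)
o=arm.get_obs();print(cast("wrist",(316.5,320),o["eef_pos"][2]+.0165,o))
```

```text
tcp [0.5611 0.1171 0.0584] xaxis [-1.e-04  3.e-04 -1.e+00] y ang 19.78 z ang -70.2 q7 16.2 w 0.0214 t 7.6
shift [ 0.0459  0.0015 -0.0005] turn [np.float64(0.0783731207172167)]
[0.56162982 0.11721688 0.07487176]
```

Emit:
{"fn": "drive_tool", "kwargs": {"motion": [[0.01,0.001,-0.0005,0,0.9],[0.025,0.001,-0.0005,0,0.9],[0.036,0.001,-0.0005,0,0.9],[0.043,0.001,-0.0005,0,0.9],[0.0455,0.001,-0.0005,0,0.9],[0.046,0.001,-0.0005,0,0.9],[0.046,0.001,-0.0005,0,0.9],[0.046,0.001,-0.0005,0,0.9]]}}

```text
time: 8.6
eef_pos: [0.5623, 0.1169, 0.0126]
tool_rot: [89.9, 90.0, 19.6]
contact_force: [-0.8, 0.6, -0.5]
width: 0.022
```

```bash
python3 look.py c2; python3 -c "
import cv2
cv2.imwrite('pics/c2z.png',cv2.resize(cv2.imread('pics/c2.png')[210:390,210:430],None,fx=3.5,fy=3.3))"
```

```text
tcp [0.5623 0.1169 0.0126] xaxis [ 5.e-04  2.e-04 -1.e+00] y ang 19.68 z ang -70.3 q7 17.5 w 0.022 t 8.6
shift [0. 0. 0.] turn None
```

View pics/c2z.png

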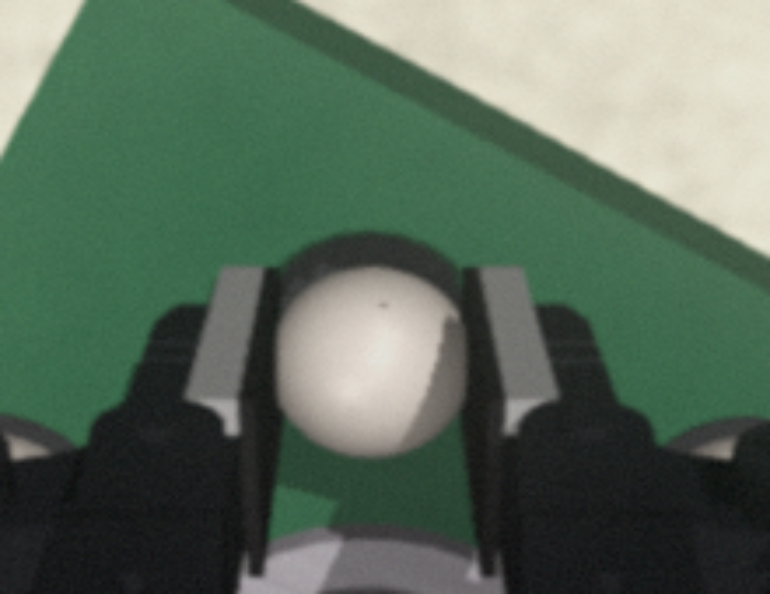

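Emit:
{"fn": "drive_tool", "kwargs": {"motion": [[0,0,-0.001,0,0.9],[0.001,0,-0.001,0,0.9],[0.001,0,-0.001,0,0.7],[0.001,0,-0.001,0,0.6],[0.001,0,-0.001,0,0.55],[-0.01,0,-0.001,0,0.55],[-0.04,0,-0.001,0,0.55],[-0.08,0,-0.001,0,0.55]]}}

```text
time: 9.65
eef_pos: [0.5611, 0.1175, 0.093]
tool_rot: [-86.8, 89.9, -157.2]
contact_force: [1.3, -0.3, 0.7]
width: 0.0383
```

```bash
python3 look.py c3; python3 -c "
from h import *
plan([.4953,.3105,.05],21)"
```

```text
tcp [0.5611 0.1175 0.093 ] xaxis [-1.6e-03 -7.0e-04 -1.0e+00] y ang 19.67 z ang -70.3 q7 15.1 w 0.0383 t 9.65
shift [0. 0. 0.] turn None
tcp [0.5648 0.1182 0.0987] xaxis [ 0.0072  0.0023 -1.    ] y ang 19.65 z ang -70.4 q7 15.1 w 0.0384 t 9.7
shift [ 0.0486 -0.0011 -0.2045] turn [np.float64(-1.3504268053273023)]
```

View pics/c3.png

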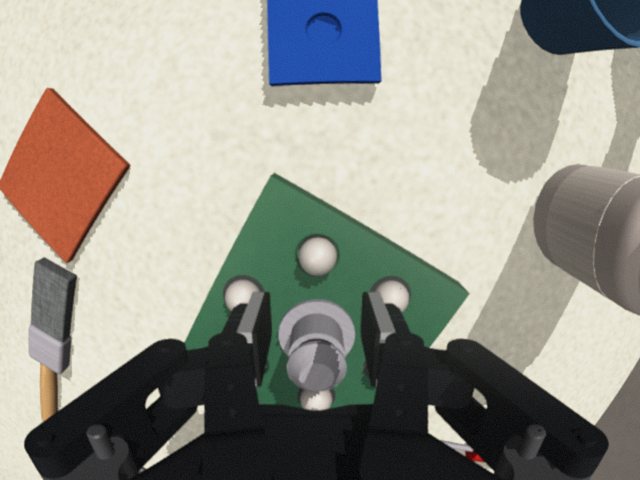

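Ball 1 is seated in well 1, at (317,256). Now for ball 2.

Emit:
{"fn": "drive_tool", "kwargs": {"motion": [[0,0,-0.03,-0.3,0.4],[0,0,-0.08,-0.6,0.4],[0.005,0,-0.13,-1,0.4],[0.02,0.001,-0.17,-1.3,0.4],[0.04,0.001,-0.195,-1.3,0.4],[0.05,0.001,-0.204,-1.3,0.4],[0.05,0.001,-0.204,-1.3,0.4],[0.05,0.001,-0.204,-1.3,0.4]]}}

```text
time: 10.7
eef_pos: [0.4953, 0.3083, 0.0427]
tool_rot: [31.7, 89.9, -37.4]
contact_force: [-0.1, 0.1, -0.2]
width: 0.0511
```

```bash
python3 look.py d1; python3 -c "
from h import *
plan([.4953,.3105,.0035],21)
o=arm.get_obs(); print(proj('wrist',[.4953,.3105,.02],o))"
```

```text
tcp [0.4953 0.3083 0.0427] xaxis [ 1.e-03 -7.e-04 -1.e+00] y ang 20.82 z ang -69.2 q7 -3.2 w 0.0511 t 10.7
shift [0. 0. 0.] turn None
tcp [0.4953 0.3085 0.0429] xaxis [ 1.2e-03 -2.0e-04 -1.0e+00] y ang 20.82 z ang -69.2 q7 -3.2 w 0.051 t 10.75
shift [ 0.0394  0.0006 -0.0019] turn [np.float64(-0.17874858469303945)]
[316.47314766 280.21359229]
```

View pics/d1.png

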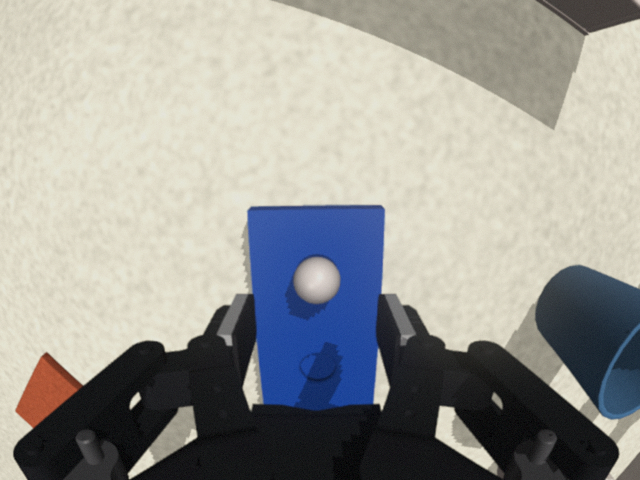

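Ball 2 is centred at (317,280), which matches the prediction of (316,280). I'll descend and grip in one call.

Emit:
{"fn": "drive_tool", "kwargs": {"motion": [[0.012,0.0006,-0.002,0,0.4],[0.026,0.0006,-0.002,0,0.4],[0.036,0.0006,-0.002,0,0.4],[0.039,0.0006,-0.002,0,0.45],[0.039,0.0006,-0.002,0,0.6],[0.039,0.0006,-0.002,0,0.8],[0.039,0.0006,-0.002,0,0.9],[0.039,0.0006,-0.002,0,0.9]]}}

```text
time: 11.75
eef_pos: [0.4941, 0.3124, 0.0037]
tool_rot: [102.7, 90.0, 33.7]
contact_force: [-0.1, -0.2, 0.8]
width: 0.0219
```

```bash
python3 -c "
from h import *
plan([.5447,.0213,.06],-40.3)"
```

```text
tcp [0.4941 0.3124 0.0037] xaxis [ 7.e-04  5.e-04 -1.e+00] y ang 20.98 z ang -69.0 q7 -2.4 w 0.0219 t 11.75
shift [-0.0564 -0.057   0.2899] turn [np.float64(61.283130724565964)]
```

Emit:
{"fn": "drive_tool", "kwargs": {"motion": [[-0.04,0,0,0,0.9],[-0.09,-0.01,0.04,10,0.9],[-0.09,-0.02,0.09,20,0.9],[-0.09,-0.03,0.145,30,0.9],[-0.09,-0.04,0.2,40,0.9],[-0.09,-0.05,0.25,50,0.9],[-0.09,-0.057,0.28,60,0.9],[-0.09,-0.057,0.29,61.3,0.9]]}}

```text
time: 12.75
eef_pos: [0.5445, 0.019, 0.0936]
tool_rot: [55.5, 90.0, -75.0]
contact_force: [-0.1, 0.3, 0.1]
width: 0.0219
```

```bash
python3 look.py e1; python3 -c "
from h import *
plan([.5447,.0213,.06],-40.3)
o=arm.get_obs(); print(proj('wrist',[.5447,.0213,.022],o))"
```

```text
tcp [0.5445 0.019  0.0936] xaxis [ 2.e-04 -7.e-04 -1.e+00] y ang -40.48 z ang -130.5 q7 -25.1 w 0.0219 t 12.75
shift [0. 0. 0.] turn None
tcp [0.5451 0.0193 0.0936] xaxis [ 9.e-04 -7.e-04 -1.e+00] y ang -40.4 z ang -130.4 q7 -25.1 w 0.0216 t 12.8
shift [ 0.0336 -0.0017 -0.0013] turn [np.float64(-0.09506081973461278)]
[314.14802092 252.40342313]
```

View pics/e1.png

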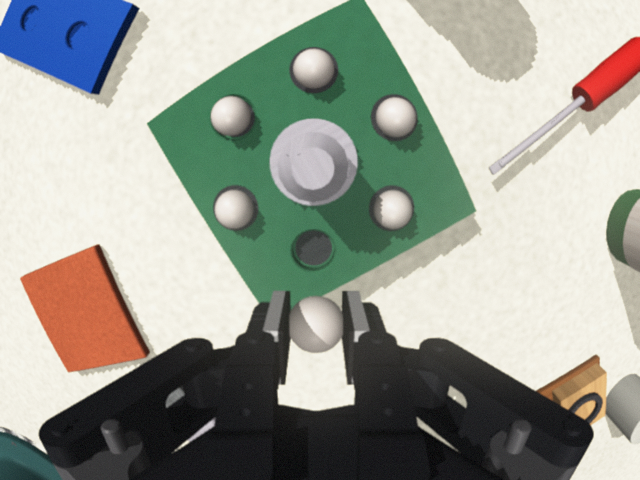

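Five filled wells are visible, with ball 1 at (232,117). The empty well 2 is at (313,249). I'll fit the head frame from the ball centres.

Run:
```python
from h import *
import pickle
o=pickle.load(open("pics/e1.pkl","rb")); im=cv2.imread("pics/e1.png")
P=[];A=[]
hsv=cv2.cvtColor(im,cv2.COLOR_BGR2HSV)
for (u,v),a in zip(((235,210),(232,117),(314,69),(396,117),(392,210)),(180,120,60,0,300)):
    m=np.zeros(hsv.shape[:2],np.uint8); cv2.circle(m,(u,v),26,255,-1); m&=cv2.inRange(hsv,(0,0,105),(180,70,255))
    c=max(cv2.findContours(m,cv2.RETR_EXTERNAL,cv2.CHAIN_APPROX_NONE)[0],key=cv2.contourArea); (x,y),r=cv2.minEnclosingCircle(c)
    X=cast("wrist",(x,y),.026,o); P.append(X[:2]);A.append(a); print(a,round(x,1),round(y,1),round(r,1),X.round(4))
P=np.array(P);L=.056*np.c_[np.cos(np.radians(A)),np.sin(np.radians(A))]
H=(P-P.mean(0)).T@(L-L.mean(0)); U,S,V=np.linalg.svd(H); R=U@np.diag([1,np.linalg.det(U@V)])@V; t=P.mean(0)-R@L.mean(0)
print("yaw",np.degrees(np.arctan2(R[1,0],R[0,0])),"c",t,"res",np.abs(P-L@R.T-t).max())
for a in(120,240): print(a,R@(.056*np.array([np.cos(np.radians(a)),np.sin(np.radians(a))]))+t)
print("rim",cast("wrist",(313.2,249),.022,o))
```

```text
180 232.5 209.0 20.3 [0.525  0.0755 0.026 ]
120 229.5 115.2 20.1 [0.5619 0.1188 0.026 ]
60 312.5 66.9 20.2 [0.6173 0.108  0.026 ]
0 395.3 116.0 20.0 [0.6359 0.0547 0.026 ]
300 392.8 208.6 19.7 [0.5994 0.012  0.026 ]
yaw -10.630197528195108 c [0.58060483 0.06531692] res 0.0006938437012555948
120 [0.56203165 0.11814718]
240 [0.54413907 0.02281694]
rim [0.54507279 0.02316593 0.022     ]
```

Emit:
{"fn": "drive_tool", "kwargs": {"motion": [[0.02,-0.0025,-0.0045,0,0.9],[0.045,-0.0025,-0.0045,0,0.9],[0.065,-0.0025,-0.0045,0,0.9],[0.076,-0.0025,-0.0045,0,0.9],[0.081,-0.0025,-0.0045,0,0.9],[0.081,-0.0025,-0.0045,0,0.9],[0.081,-0.0025,-0.0045,0,0.9],[0.081,-0.0025,-0.0045,0,0.9]]}}

```text
time: 13.8
eef_pos: [0.5457, 0.0262, 0.0126]
tool_rot: [144.9, 90.0, 14.6]
contact_force: [0.2, 0.3, -0.4]
width: 0.0216
```

```bash
python3 look.py e2; python3 -c "
import cv2
cv2.imwrite('pics/e2z.png',cv2.resize(cv2.imread('pics/e2.png')[210:390,210:430],None,fx=3.5,fy=3.3))"
```

```text
tcp [0.5457 0.0262 0.0126] xaxis [ 6.e-04  2.e-04 -1.e+00] y ang -40.31 z ang -130.3 q7 -20.9 w 0.0216 t 13.8
shift [0. 0. 0.] turn None
```

View pics/e2z.png

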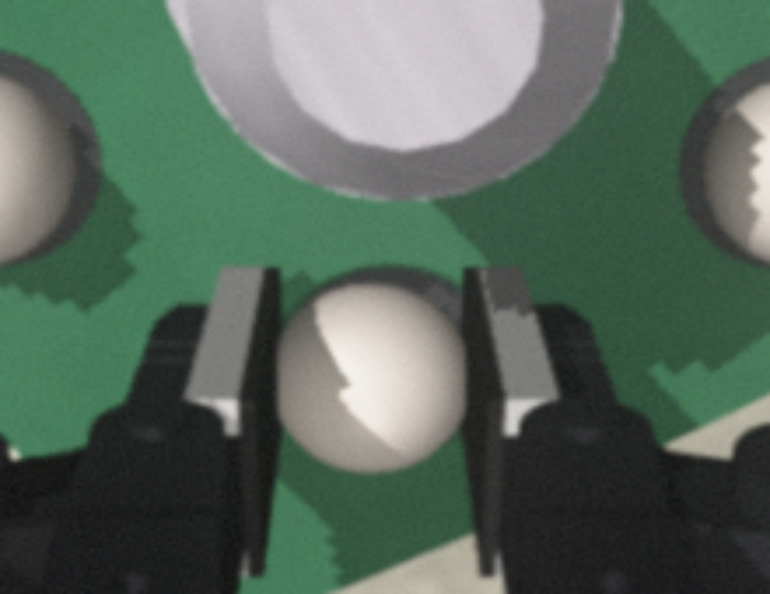

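Emit:
{"fn": "drive_tool", "kwargs": {"motion": [[0,0.0015,0.0005,0,0.9],[0.001,0.0015,0.0005,0,0.9],[0.001,0.0015,0.0005,0,0.7],[0.001,0.0015,0.0005,0,0.6],[0.001,0.0015,0.0005,0,0.55],[-0.01,0.0015,0.0005,0,0.55],[-0.04,0.0015,0.0005,0,0.55],[-0.08,0.0015,0.0005,0,0.55]]}}

```text
time: 14.85
eef_pos: [0.5457, 0.0246, 0.0932]
tool_rot: [-29.7, 89.9, -160.0]
contact_force: [0.6, 0.1, 1.0]
width: 0.0385
```

```bash
python3 look.py e3; python3 -c "
from h import *
plan([.4455,-.2165,.25],93)"
```

```text
tcp [0.5457 0.0246 0.0932] xaxis [-1.5e-03 -5.0e-04 -1.0e+00] y ang -40.33 z ang -130.3 q7 -25.4 w 0.0385 t 14.85
shift [0. 0. 0.] turn None
tcp [0.5492 0.0244 0.0983] xaxis [ 0.0068  0.0013 -1.    ] y ang -40.38 z ang -130.4 q7 -25.5 w 0.0384 t 14.9
shift [-0.1528  0.0777  0.2499] turn [np.float64(46.62109971954908)]
```

View pics/e3.png

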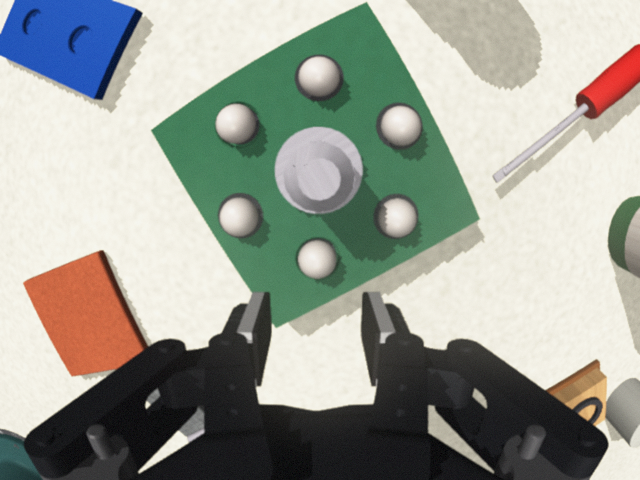

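Both balls are seated: all six wells are full, with ball 2 at (317,259). Next I'll look at the pliers from above.

Emit:
{"fn": "drive_tool", "kwargs": {"motion": [[-0.06,0.01,0.03,5,0.2],[-0.12,0.025,0.07,12,0],[-0.17,0.04,0.12,20,0],[-0.17,0.055,0.17,30,0],[-0.17,0.07,0.21,40,0],[-0.17,0.078,0.25,46.6,0],[-0.17,0.078,0.25,46.6,0],[-0.17,0.078,0.25,46.6,0]]}}

```text
time: 15.9
eef_pos: [0.4443, -0.2157, 0.2625]
tool_rot: [-127.3, 89.9, 55.9]
contact_force: [0.1, 0.7, -0.1]
width: 0.0858
```

```bash
python3 look.py f1
```

```text
tcp [ 0.4443 -0.2157  0.2625] xaxis [ 6.e-04  8.e-04 -1.e+00] y ang -86.86 z ang -176.9 q7 -51.7 w 0.0858 t 15.9
shift [0. 0. 0.] turn None
```

View pics/f1.png

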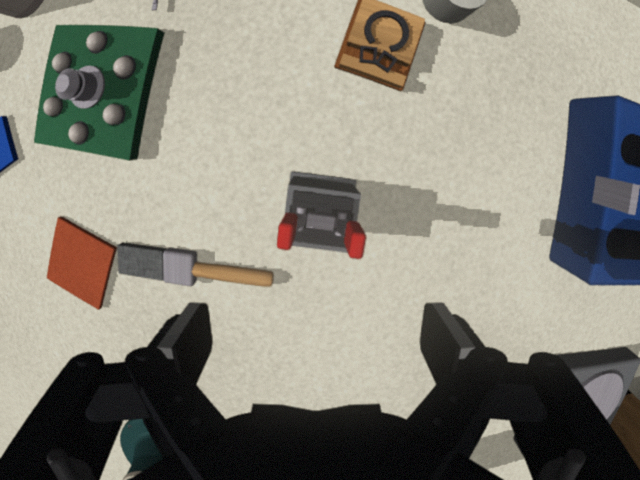

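The pliers appear at (322,220) with the red handles at (287,232) and (355,240). The stand and ring are at (380,40).

Run:
```python
import cv2
im=cv2.imread("pics/f1.png")
a=cv2.resize(im[165:265,262:387],None,fx=6,fy=6,interpolation=cv2.INTER_CUBIC);cv2.imwrite("pics/f1a.png",a)
a=cv2.resize(im[0:95,325:435],None,fx=6,fy=6,interpolation=cv2.INTER_CUBIC);cv2.imwrite("pics/f1b.png",a)
```

```text
(no output)
```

View pics/f1a.png

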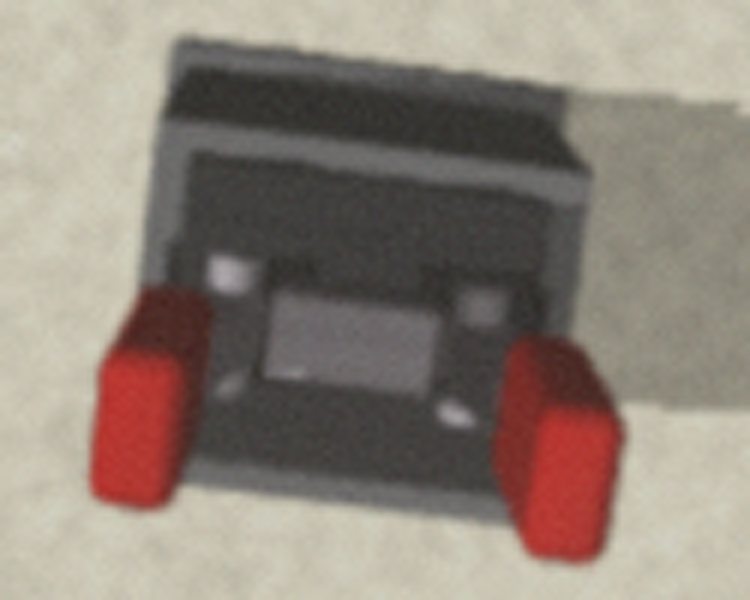

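View pics/f1b.png

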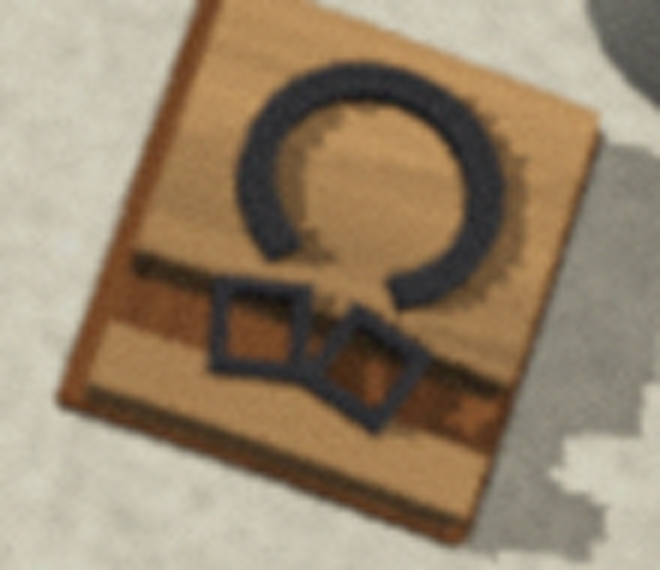

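Run:
```python
from h import *
import pickle
o=pickle.load(open("pics/f1.pkl","rb"))
w=lambda p,z,o0=(262,165): cast("wrist",((p[0]+.5)/6-.5+o0[0],(p[1]+.5)/6-.5+o0[1]),z,o)
L=w((138,428),.163);R=w((580,482),.163);print("handles",L.round(4),R.round(4),"mid",((L+R)/2).round(4),"sep",np.linalg.norm(L-R),"ang",np.degrees(np.arctan2(*(L-R)[1::-1])))
for n,p in (("plate TL",(190,155)),("TR",(552,195))): print(n,w(p,.091).round(4))
for n,p in (("caddy TL",(163,120)),("TR",(592,170))): print(n,w(p,.086).round(4))
print("centre block", w((352,340),.11).round(4))
b=(325,0)
for n,p in (("eyeL(+y) ",(260,328)),("eyeR",(368,368))): print(n,w(p,.0285,b).round(4))
for n,p in (("ringtop",(355,62)),("ringL",(237,190)),("ringR",(503,195))): print(n,w(p,.0285,b).round(4))
for n,p in (("chan far",(132,255)),("chan far r",(508,385)),("chan near l",(100,320)),("near r",(490,457))): print(n,w(p,.026,b).round(4))
print("stand c",[w(p,.026,b).round(4).tolist() for p in((600,112),(93,390),(460,525))])
```

```text
handles [ 0.447  -0.1924  0.163 ] [ 0.4433 -0.2447  0.163 ] mid [ 0.4452 -0.2186  0.163 ] sep 0.05242141631996281 ang 85.88922570089947
plate TL [ 0.4695 -0.1933  0.091 ]
TR [ 0.4665 -0.2466  0.091 ]
caddy TL [ 0.4738 -0.1888  0.086 ]
TR [ 0.4699 -0.2529  0.086 ]
centre block [ 0.4472 -0.2181  0.11  ]
eyeL(+y)  [ 0.6094 -0.2592  0.0285]
eyeR [ 0.6041 -0.2783  0.0285]
ringtop [ 0.6621 -0.2739  0.0285]
ringL [ 0.6348 -0.2541  0.0285]
ringR [ 0.6399 -0.3011  0.0285]
chan far [ 0.6215 -0.2367  0.026 ]
chan far r [ 0.6047 -0.3039  0.026 ]
chan near l [ 0.609  -0.2318  0.026 ]
near r [ 0.591  -0.3012  0.026 ]
stand c [[0.66, -0.3192, 0.026], [0.5961, -0.2312, 0.026], [0.578, -0.2965, 0.026]]
```

Emit:
{"fn": "drive_tool", "kwargs": {"motion": [[0.03,0.0023,-0.001,3,0],[0.06,0.0023,-0.001,7.2,0],[0.09,0.0023,-0.001,7.2,0],[0.12,0.0023,-0.001,7.2,0],[0.14,0.0023,-0.001,7.2,0],[0.15,0.0023,-0.001,7.2,0],[0.155,0.0023,-0.001,7.2,0],[0.155,0.0023,-0.001,7.2,0]]}}

```text
time: 16.95
eef_pos: [0.4455, -0.2184, 0.1076]
tool_rot: [-174.9, 90.0, 1.1]
contact_force: [0.9, -0.6, 1.2]
width: 0.0855
```

```bash
python3 look.py f2;python3 -c "
from h import *
plan([.4452,-.2184,.106],85.9)"
```

```text
tcp [ 0.4455 -0.2184  0.1076] xaxis [ 5.e-04  0.e+00 -1.e+00] y ang -94.09 z ang 175.9 q7 -43.2 w 0.0855 t 16.95
shift [0. 0. 0.] turn None
tcp [ 0.4456 -0.2186  0.1079] xaxis [ 1.e-03 -1.e-04 -1.e+00] y ang -94.1 z ang 175.9 q7 -43.2 w 0.0858 t 17.0
shift [ 0.0019 -0.0001  0.0004] turn [np.float64(0.0014374847358453735)]
```

View pics/f2.png

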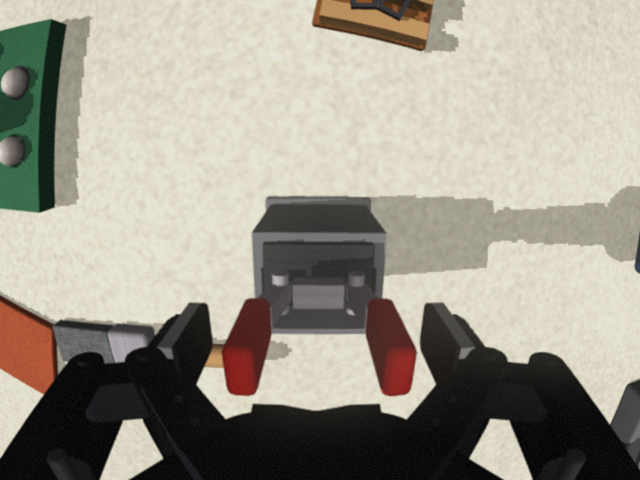

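Emit:
{"fn": "drive_tool", "kwargs": {"motion": [[0,0,0,0,0.1],[0,0,0,0,0.2],[0,0,0,0,0.25],[0,0,0,0,0.28],[0,0,0,0,0.29],[0,0,0,0,0.3],[0,0,0,0,0.31],[0,0,0,0,0.31]], "grip_force": 40}}

```text
time: 18.0
eef_pos: [0.4454, -0.2193, 0.1085]
tool_rot: [-171.0, 89.9, 4.9]
contact_force: [-2.7, 0.2, 11.8]
width: 0.0592
```

```bash
python3 look.py f3;python3 -c "
from h import *
plan([.4452,-.2184,.106],85.9);print(arm.get_obs()['contact_force'])
cv2.imwrite('pics/f3z.png',cv2.resize(cv2.imread('pics/f3.png')[180:420,170:480],None,fx=2.5,fy=2.5))"
```

```text
tcp [ 0.4454 -0.2193  0.1085] xaxis [ 1.4e-03  1.0e-04 -1.0e+00] y ang -94.18 z ang 175.8 q7 -43.2 w 0.0592 t 18.0
shift [0. 0. 0.] turn None
tcp [ 0.4454 -0.2194  0.1085] xaxis [ 1.4e-03  1.0e-04 -1.0e+00] y ang -94.18 z ang 175.8 q7 -43.2 w 0.0593 t 18.05
shift [ 0.0025 -0.0009  0.0003] turn [np.float64(-0.0771664250631261)]
[-2.61919713  0.1692817  11.92313426]
```

View pics/f3z.png

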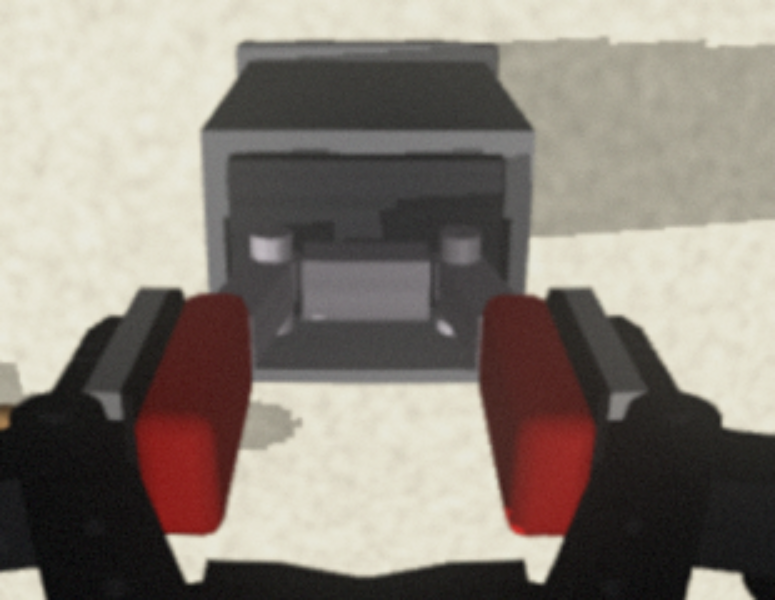

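Emit:
{"fn": "drive_tool", "kwargs": {"motion": [[-0.002,0,0,0,0.31],[-0.01,0,0,0,0.31],[-0.025,0,0,0,0.31],[-0.045,0,0,0,0.31],[-0.065,0,0,0,0.31],[-0.085,0,0,0,0.31],[-0.1,0,0,0,0.31],[-0.11,0,0,0,0.31]]}}

```text
time: 19.05
eef_pos: [0.4453, -0.2185, 0.2184]
tool_rot: [-165.9, 89.9, 9.9]
contact_force: [0.9, 0.5, -1.9]
width: 0.0591
```

```bash
python3 look.py g1;python3 -c "
from h import *
plan([.53,-.249,.18],75);o=arm.get_obs();print(o['contact_force'])
cv2.imwrite('pics/g1s.png',arm.grab_frame('scene')[:,:,::-1])"
```

```text
tcp [ 0.4453 -0.2185  0.2184] xaxis [ 1.e-03  2.e-04 -1.e+00] y ang -94.12 z ang 175.9 q7 -53.3 w 0.0591 t 19.05
shift [0. 0. 0.] turn None
tcp [ 0.4458 -0.2189  0.2191] xaxis [ 2.2e-03 -1.0e-04 -1.0e+00] y ang -94.12 z ang 175.9 q7 -53.4 w 0.0595 t 19.1
shift [ 0.0393  0.024  -0.0861] turn [np.float64(10.88084366155681)]
[ 0.51914549 -0.42607388 -0.30661085]
```

View pics/g1.png

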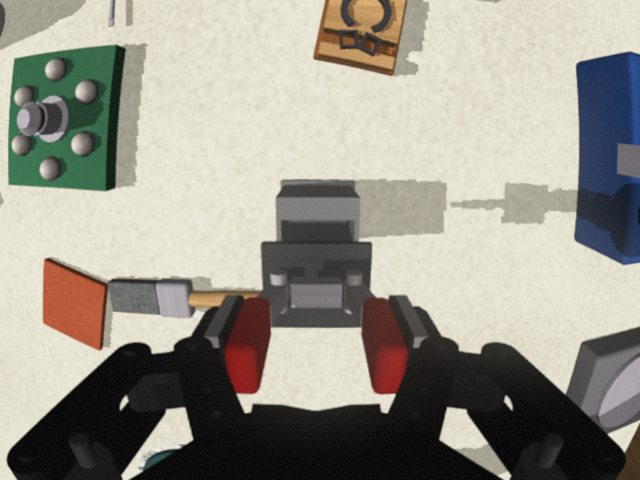

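View pics/g1s.png

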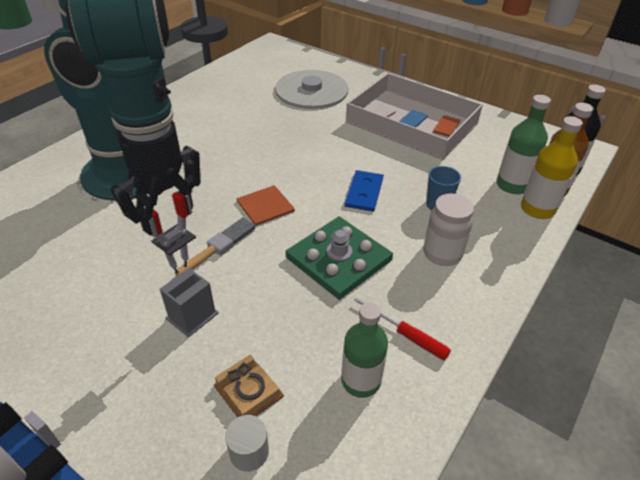

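Emit:
{"fn": "drive_tool", "kwargs": {"motion": [[0,0.006,-0.02,2,0.31],[0,0.012,-0.045,5,0.31],[0,0.018,-0.065,8,0.31],[0.02,0.024,-0.08,10.9,0.31],[0.04,0.024,-0.086,10.9,0.31],[0.055,0.024,-0.086,10.9,0.31],[0.059,0.024,-0.086,10.9,0.31],[0.059,0.024,-0.086,10.9,0.31]]}}

```text
time: 20.15
eef_pos: [0.5288, -0.2486, 0.1585]
tool_rot: [-75.3, 90.0, 89.7]
contact_force: [-0.3, 0.8, -1.7]
width: 0.0592
```

```bash
python3 look.py g2;python3 -c "
from h import *
im=cv2.imread('pics/g2.png')
cv2.imwrite('pics/g2z.png',cv2.resize(im[60:260,220:440],None,fx=3.6,fy=3,interpolation=cv2.INTER_CUBIC))"
```

```text
tcp [ 0.5288 -0.2486  0.1585] xaxis [ 0.e+00  3.e-04 -1.e+00] y ang -105.03 z ang 165.0 q7 -55.5 w 0.0592 t 20.15
shift [0. 0. 0.] turn None
```

View pics/g2.png

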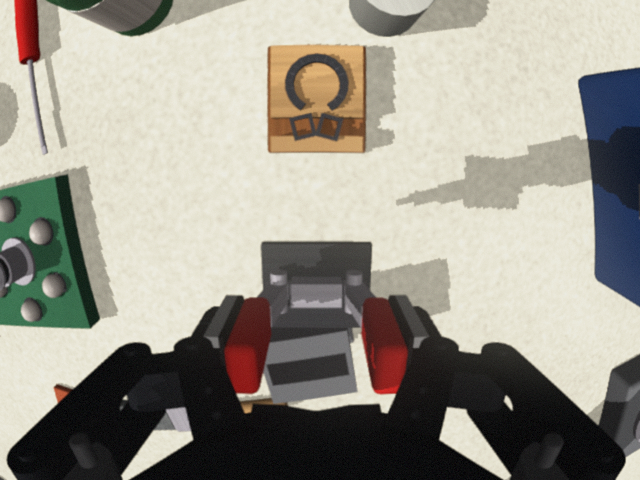

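The stand spans (268,45)-(366,152) and is square to the image, so the -15° yaw is confirmed. The eyelets are at about (302,126) and (329,127).

Run:
```python
from h import *
im=cv2.imread('pics/g2.png')
cv2.imwrite('pics/g2z.png',cv2.resize(im[40:160,260:375],None,fx=6,fy=5,interpolation=cv2.INTER_CUBIC))
```

```text
(no output)
```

View pics/g2z.png

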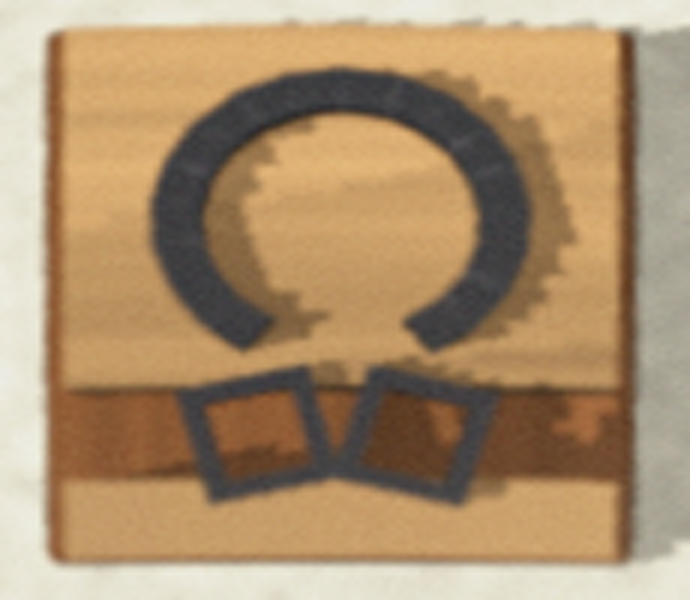

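Run:
```python
from h import *
import pickle
o=pickle.load(open("pics/g2.pkl","rb"))
R=Ro.from_euler('xyz',o["tool_rot"],degrees=True).as_matrix()
def T(u,v,z,zoom=True):
    p=((u+.5)/6-.5+260,(v+.5)/5-.5+40) if zoom else (u,v)
    X=cast("wrist",p,z,o); print((u,v),"world",X.round(4),"tool",(R.T@(X-o["eef_pos"])).round(4)); return X
print("eyes");a=T(259,435,.031);b=T(418,435,.031);print(np.linalg.norm(a-b),np.degrees(np.arctan2(*(a-b)[1::-1])))
print("ring L,R,top");T(152,222,.031);T(530,222,.031);T(341,70,.031)
print("stand corners");T(60,32,.026);T(622,32,.026);T(62,560,.026);T(618,560,.026)
print("channel");T(340,390,.026);T(340,480,.026)
zp=o["eef_pos"][2]-.0175
print("plate");T(263,242.5,zp,False);T(371,243,zp,False);T(317.5,295,o["eef_pos"][2]-.0175+.015,False)
```

```text
eyes
(259, 435) world [ 0.6091 -0.2592  0.031 ] tool [ 0.1275 -0.0106 -0.0802]
(418, 435) world [ 0.604  -0.2781  0.031 ] tool [ 0.1275  0.009  -0.0802]
0.01963459842757512 74.91104194351985
ring L,R,top
(152, 222) world [ 0.644  -0.2549  0.031 ] tool [ 0.1275 -0.0237 -0.1129]
(530, 222) world [ 0.6319 -0.2999  0.031 ] tool [ 0.1275  0.0228 -0.1128]
(341, 70) world [ 0.6606 -0.2835  0.031 ] tool [ 0.1275 -0.0004 -0.1363]
stand corners
(60, 32) world [ 0.6777 -0.2514  0.026 ] tool [ 0.1325 -0.0359 -0.1445]
(622, 32) world [ 0.6592 -0.32    0.026 ] tool [ 0.1325  0.0351 -0.1445]
(62, 560) world [ 0.5976 -0.2299  0.026 ] tool [ 0.1325 -0.0359 -0.0616]
(618, 560) world [ 0.5793 -0.2981  0.026 ] tool [ 0.1325  0.0347 -0.0615]
channel
(340, 390) world [ 0.6133 -0.2707  0.026 ] tool [ 0.1325 -0.0006 -0.0873]
(340, 480) world [ 0.5999 -0.2671  0.026 ] tool [ 0.1325 -0.0006 -0.0735]
plate
(263, 242.5) world [ 0.557  -0.2291  0.141 ] tool [ 0.0175 -0.0262 -0.0221]
(371, 243) world [ 0.5433 -0.2789  0.141 ] tool [ 0.0175  0.0255 -0.0219]
(317.5, 295) world [ 0.5304 -0.2489  0.156 ] tool [ 0.0025 -0.0002 -0.0016]
```

Emit:
{"fn": "drive_tool", "kwargs": {"motion": [[0,0,-0.02,0,0.31],[0,0,-0.045,0,0.31],[0,-0.0005,-0.065,0,0.31],[0.01,-0.0005,-0.077,0,0.31],[0.02,-0.0005,-0.0805,0,0.31],[0.028,-0.0005,-0.0805,0,0.31],[0.028,-0.0005,-0.0805,0,0.31],[0.028,-0.0005,-0.0805,0,0.31]]}}

```text
time: 21.2
eef_pos: [0.6068, -0.2691, 0.1306]
tool_rot: [-155.7, 90.0, 9.3]
contact_force: [0.3, -0.5, -1.7]
width: 0.0592
```

```bash
python3 look.py g3;python3 -c "
from h import *
t=[.00655,-.26865]
plan(t+[.111],74.9)
f=arm.grab_frame('scene')[:,:,::-1]; cv2.imwrite('pics/g3s.png',cv2.resize(f[310:430,190:310],None,fx=5,fy=5,interpolation=cv2.INTER_CUBIC))
f=arm.grab_frame('top')[:,:,::-1]; cv2.imwrite('pics/g3t.png',cv2.resize(f[170:270,380:480],None,fx=6,fy=6,interpolation=cv2.INTER_CUBIC))"
```

```text
tcp [ 0.6068 -0.2691  0.1306] xaxis [ 2.e-04  0.e+00 -1.e+00] y ang -105.04 z ang 165.0 q7 -56.1 w 0.0592 t 21.2
shift [0. 0. 0.] turn None
tcp [ 0.607  -0.2692  0.1308] xaxis [ 5.e-04 -1.e-04 -1.e+00] y ang -105.03 z ang 165.0 q7 -56.1 w 0.0594 t 21.25
shift [0.0195 0.1552 0.58  ] turn [np.float64(0.06882625177991031)]
```

View pics/g3.png

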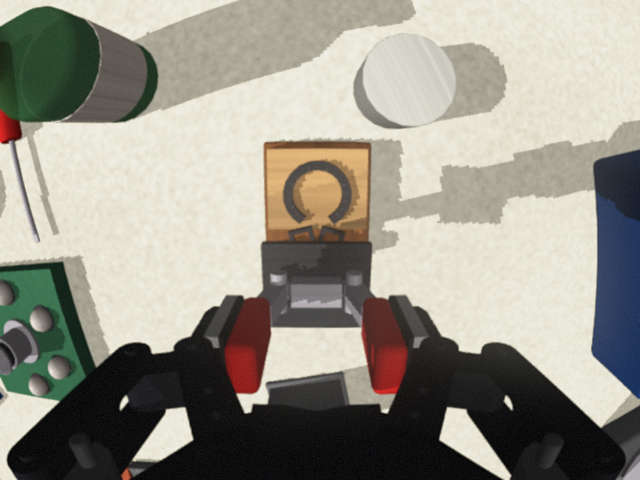

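View pics/g3s.png

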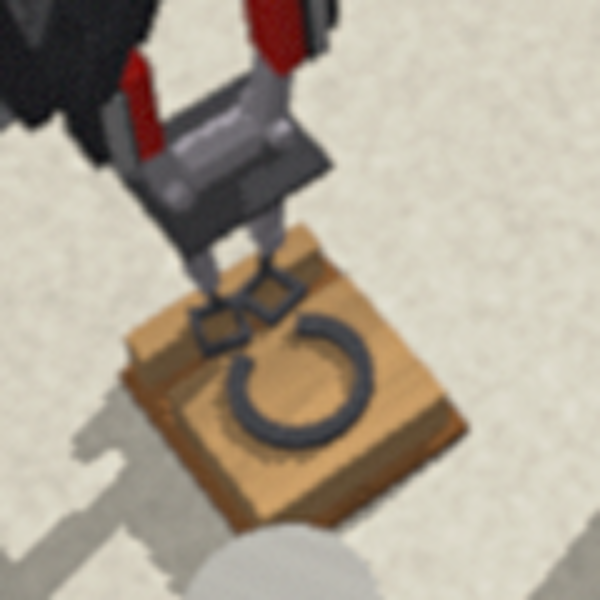

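The wrist view shows the bow centred ahead of the plate. In the scene zoom the pin ends are just above the eyelets at (219,325) and (272,290). I'll check the expected pixels against that.

Run:
```python
from h import *
o=arm.get_obs();p=o["eef_pos"]
yd=np.array([np.cos(np.radians(75)),np.sin(np.radians(75)),0])
Z=lambda q:((q[0]-190+.5)*5-.5,(q[1]-310+.5)*5-.5)
for s,n in((1,"L"),(-1,"R")):
    print(n,"pin end",np.round(Z(proj("scene",[p[0]+s*yd[0]*.0092,p[1]+s*yd[1]*.0092,p[2]-.0905])),1),"pin top",np.round(Z(proj("scene",[p[0]+s*yd[0]*.0092,p[1]+s*yd[1]*.0092,p[2]-.0735])),1))
for e in([.6091,-.2592,.031],[.604,-.2781,.031]): print("eye",np.round(Z(proj("scene",e)),1))
for c in ((1,1),(-1,1),(1,-1),(-1,-1)):
    xd=np.array([yd[1],-yd[0],0]); q=np.array([p[0],p[1],p[2]-.0175])+c[0]*.023*xd+c[1]*.027*yd; print("plate",c,np.round(Z(proj("scene",q)),1))
```

```text
L pin end [263.5 270. ] pin top [258.9 240.8]
R pin end [215.7 300.9] pin top [210.4 271.9]
eye [267.  282.9]
eye [216.6 315.5]
plate (1, 1) [333.5 156.8]
plate (-1, 1) [250.   62.1]
plate (1, -1) [182.5 252.2]
plate (-1, -1) [101.  151.7]
```

View pics/g3t.png

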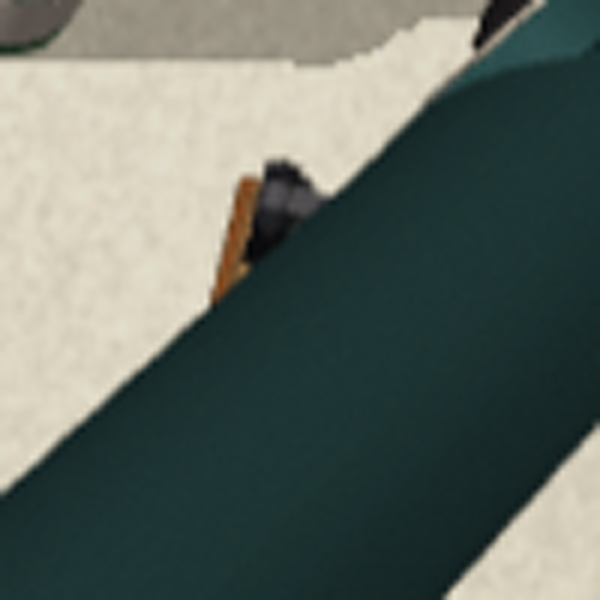

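Run:
```python
from h import *
f=arm.grab_frame('scene')[:,:,::-1]; cv2.imwrite('pics/g4raw.png',f); cv2.imwrite('pics/g4s.png',cv2.resize(f[345:405,220:270],None,fx=10,fy=10,interpolation=cv2.INTER_CUBIC))
```

```text
(no output)
```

View pics/g4s.png

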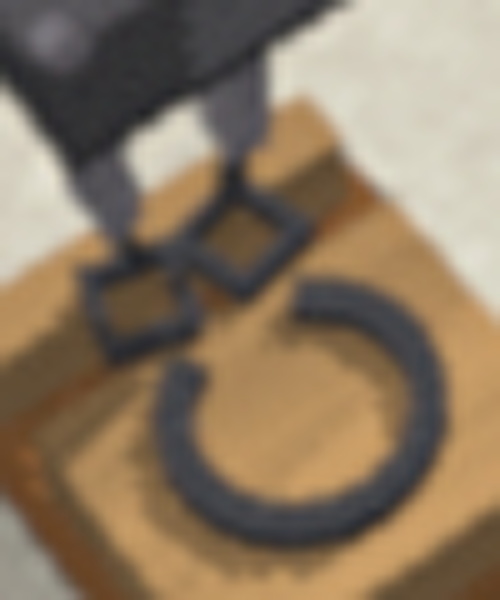

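Run:
```python
from h import *
o=arm.get_obs();p=o["eef_pos"]; Q=lambda u,v:((u+.5)/10-.5+220,(v+.5)/10-.5+345)
R=cast("scene",Q(141,303),.0285);L=cast("scene",Q(246,241),.0285)
pe=p[2]-.0905;Rp=cast("scene",Q(125,245),pe);Lp=cast("scene",Q(235,187),pe)
print(R,L,np.linalg.norm(R-L)); print(Rp,Lp,np.linalg.norm(Rp-Lp)); d=(R+L-Rp-Lp)/2
xd=np.array([np.cos(np.radians(-15)),np.sin(np.radians(-15))]);yd=np.array([-xd[1],xd[0]])
print("move in ring frame x,y",d[:2]@xd,d[:2]@yd, "ring angle",np.degrees(np.arctan2(*(L-R)[1::-1])),"pins",np.degrees(np.arctan2(*(Lp-Rp)[1::-1])))
# ring outline in scene: extreme points
print("eyes mid wrist",[.60655,-.26865],"scene",(R+L)/2,"pins mid scene",(Rp+Lp)/2,"tcp",p)
```

```text
[ 0.60641745 -0.27937423  0.0285    ] [ 0.61251322 -0.26058135  0.0285    ] 0.01975679407109287
[ 0.60293985 -0.27761928  0.04030231] [ 0.61006273 -0.25898104  0.04030231] 0.019952926244204375
move in ring frame x,y 0.0032972495385235195 -0.0008533139226215383 ring angle 72.02869924617089 pins 69.08488170550005
eyes mid wrist [0.60655, -0.26865] scene [ 0.60946534 -0.26997779  0.0285    ] pins mid scene [ 0.60650129 -0.26830016  0.04030231] tcp [ 0.60717341 -0.26908566  0.13080231]
```

Run:
```python
from h import *
import pickle
o=pickle.load(open("pics/g3.pkl","rb")); R=Ro.from_euler('xyz',o["tool_rot"],degrees=True).as_matrix()
im=cv2.imread("pics/g3.png"); cv2.imwrite("pics/g3z.png",cv2.resize(im[135:250,260:375],None,fx=6,fy=5,interpolation=cv2.INTER_CUBIC))
for u,v in((320,160),(285,193),(356,193)): print((R.T@(cast("wrist",(u,v),.031,o)-o["eef_pos"])).round(4))
```

```text
[ 0.0996  0.0019 -0.0565]
[ 0.0996 -0.022  -0.0341]
[ 0.0996  0.0266 -0.0341]
```

View pics/g3z.png

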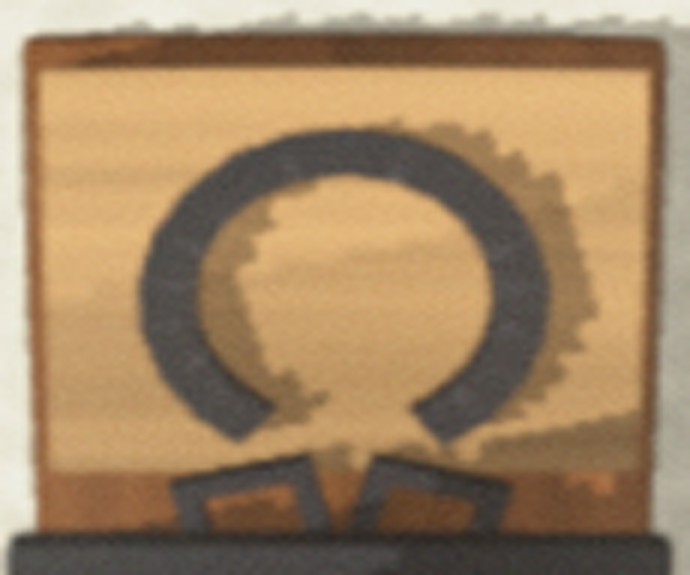

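Run:
```python
from h import *
import pickle
o=pickle.load(open("pics/g3.pkl","rb")); R=Ro.from_euler('xyz',o["tool_rot"],degrees=True).as_matrix()
q=lambda u,v,z:(R.T@(cast("wrist",((u+.5)/6-.5+260,(v+.5)/5-.5+135),z,o)-o["eef_pos"])).round(4)
print("outer L R top",q(140,295,.031),q(550,295,.031),q(345,128,.031),"inner top",q(345,178,.026), "chan",q(345,470,.026),"arm ends",q(240,440,.031),q(440,440,.031))
```

```text
outer L R top [ 0.0996 -0.0235 -0.0336] [ 0.0996  0.0233 -0.0336] [ 0.0996 -0.0001 -0.0564] inner top [ 1.046e-01 -1.000e-04 -4.920e-02] chan [ 1.046e-01 -1.000e-04 -7.700e-03] arm ends [ 0.0996 -0.0123 -0.0132] [ 0.0996  0.0109 -0.0132]
```

Emit:
{"fn": "drive_tool", "kwargs": {"motion": [[0,0.0003,-0.0018,0,0.31],[0,0.0003,-0.0018,0,0.31],[0.004,0.0003,-0.0018,0,0.31],[0.007,0.0003,-0.0018,0,0.31],[0.009,0.0003,-0.0018,0,0.31],[0.011,0.0003,-0.0018,0,0.31],[0.012,0.0003,-0.0018,0,0.31],[0.012,0.0003,-0.0018,0,0.31]]}}

```text
time: 22.4
eef_pos: [0.6087, -0.2698, 0.1183]
tool_rot: [-35.2, 90.0, 129.8]
contact_force: [0.6, -0.0, -1.5]
width: 0.0591
```

Run:
```python
from h import *
plan([.60655,-.26865,.11],75)
f=arm.grab_frame('scene')[:,:,::-1]; cv2.imwrite('pics/g5s.png',cv2.resize(f[345:405,220:270],None,fx=10,fy=10,interpolation=cv2.INTER_CUBIC))
```

```text
tcp [ 0.6087 -0.2698  0.1183] xaxis [-0.e+00  1.e-04 -1.e+00] y ang -105.02 z ang 165.0 q7 -55.6 w 0.0591 t 22.4
shift [ 0.0083 -0.0005  0.0024] turn [np.float64(-0.01744597071234466)]
```

View pics/g5s.png

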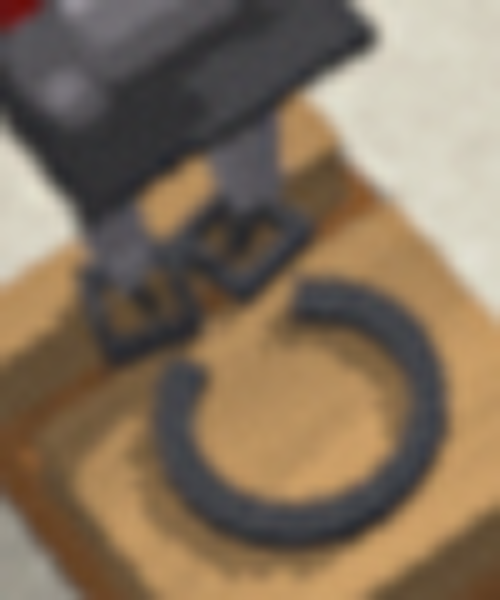

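Emit:
{"fn": "drive_tool", "kwargs": {"motion": [[0.002,0,0,0,0.31],[0.004,0,0,0,0.31],[0.006,0,0,0,0.31],[0.0075,0,0,0,0.31],[0.0075,0,0,0,0.31],[0.0072,0,0,0,0.34],[0.0068,0,0,0,0.37],[0.0064,0,0,0,0.4]], "grip_force": 60}}

```text
time: 23.45
eef_pos: [0.609, -0.2703, 0.1126]
tool_rot: [154.3, 89.9, -40.7]
contact_force: [0.4, -0.3, -0.4]
width: 0.0516
```

Run:
```python
from h import *
plan([.60655,-.26865,.11],75)
f=arm.grab_frame('scene')[:,:,::-1]; cv2.imwrite('pics/g6s.png',cv2.resize(f[345:405,220:270],None,fx=10,fy=10,interpolation=cv2.INTER_CUBIC))
```

```text
tcp [ 0.609  -0.2703  0.1126] xaxis [ 9.e-04 -8.e-04 -1.e+00] y ang -105.02 z ang 165.0 q7 -55.4 w 0.0516 t 23.45
shift [ 0.0026 -0.001   0.0028] turn [np.float64(-0.024660606854126854)]
```

View pics/g6s.png

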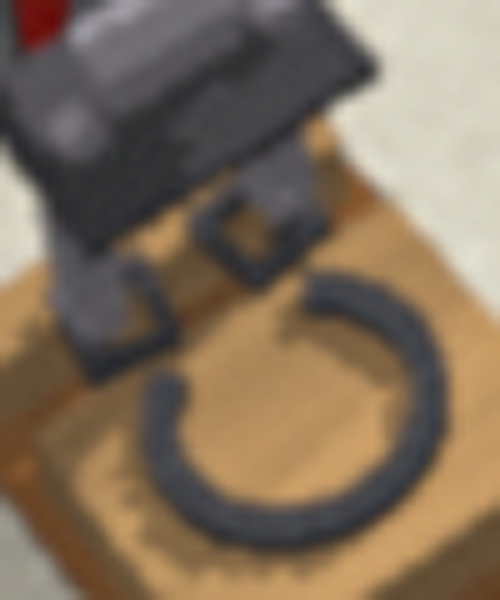

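Emit:
{"fn": "drive_tool", "kwargs": {"motion": [[-0.0004,0,0,0,0.44],[-0.0008,0,0,0,0.48],[-0.0013,0,0,0,0.52],[-0.0017,0,0,0,0.56],[-0.002,0,0,0,0.62],[-0.002,0,0,0,0.7],[-0.002,0,0,0,0.7],[-0.002,0,0,0,0.7]], "grip_force": 60}}

```text
time: 24.5
eef_pos: [0.6089, -0.2702, 0.1143]
tool_rot: [148.2, 89.9, -46.8]
contact_force: [-0.8, -4.4, 5.4]
width: 0.0406
```

```bash
python3 look.py g7
python3 - <<'E'
from h import *
plan([.60655,-.26865,.11],75)
f=arm.grab_frame('scene')[:,:,::-1]; cv2.imwrite('pics/g7s.png',cv2.resize(f[345:405,220:270],None,fx=10,fy=10,interpolation=cv2.INTER_CUBIC))
E
```

```text
tcp [ 0.6089 -0.2702  0.1143] xaxis [ 6.e-04 -6.e-04 -1.e+00] y ang -105.03 z ang 165.0 q7 -55.5 w 0.0406 t 24.5
shift [0. 0. 0.] turn None
tcp [ 0.6089 -0.2702  0.1143] xaxis [ 6.e-04 -7.e-04 -1.e+00] y ang -105.03 z ang 165.0 q7 -55.5 w 0.0406 t 24.55
shift [ 0.0043 -0.0009  0.0027] turn [np.float64(-0.025790021631109994)]
```

View pics/g7s.png

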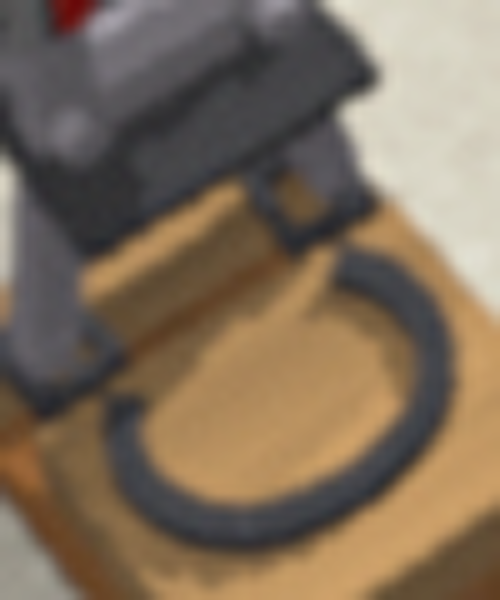

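View pics/g7.png

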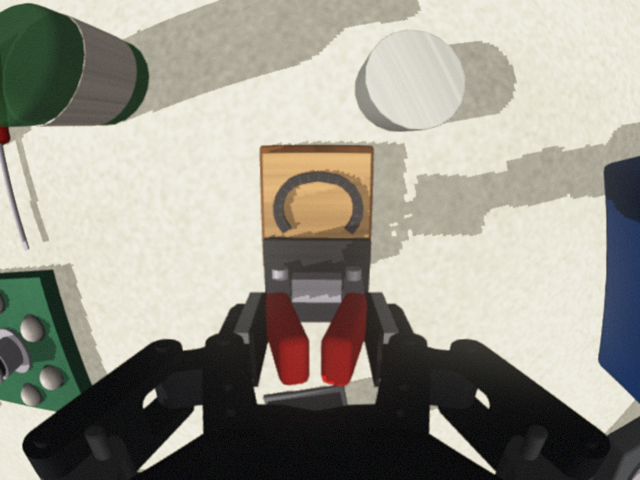

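Run:
```python
from h import *
Q=lambda u,v:((u+.5)/10-.5+220,(v+.5)/10-.5+345)
R=cast("scene",Q(62,368),.0285);L=cast("scene",Q(312,205),.0285)
print(R,L,np.linalg.norm(R-L),(R+L)/2)
import time
for i in range(2): 
    o=arm.get_obs();print(o["width"],o["contact_force"])
f=arm.grab_frame('scene')[:,:,::-1]; cv2.imwrite('pics/g8s.png',cv2.resize(f[300:405,200:300],None,fx=6,fy=5.7,interpolation=cv2.INTER_CUBIC)); o=arm.get_obs();print(o["width"],o["contact_force"],o["torque"])
```

```text
[ 0.60419515 -0.29574801  0.0285    ] [ 0.61678059 -0.24900766  0.0285    ] 0.04840509397375709 [ 0.61048787 -0.27237784  0.0285    ]
0.04079574863836206 [-0.64443396 -4.04489084  5.17308157]
0.04079574863836206 [-0.64443396 -4.04489084  5.17308157]
0.04056681971958385 [-0.64582161 -3.5974321   5.48276428] [-1.04110364  0.13857857 -0.05082542]
```

View pics/g8s.png

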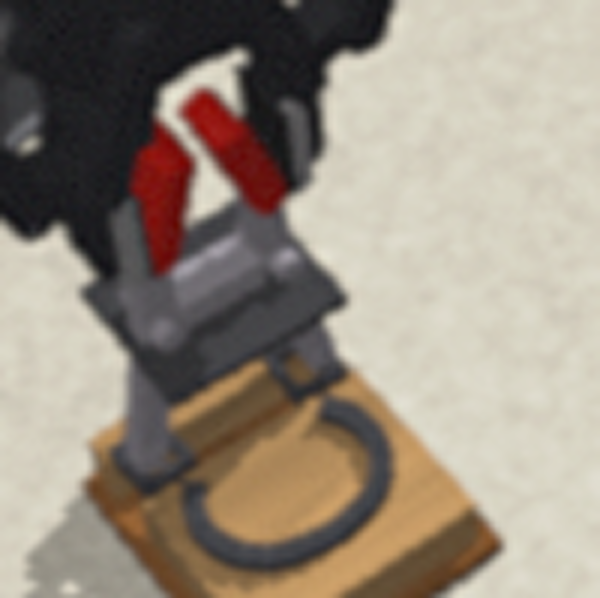

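Emit:
{"fn": "drive_tool", "kwargs": {"motion": [[0,0,0,0,0.75],[0,0,0,0,0.75],[0,0,0,0,0.75],[0,0,0,0,0.75],[0,0,0,0,0.75],[0,0,0,0,0.75],[0,0,0,0,0.75],[0,0,0,0,0.75]], "grip_force": 100}}

```text
time: 25.65
eef_pos: [0.6087, -0.2695, 0.1139]
tool_rot: [-62.0, 90.0, 103.0]
contact_force: [0.2, -1.5, 2.2]
width: 0.0382
```

```bash
python3 look.py g9
python3 - <<'E'
from h import *
f=arm.grab_frame('scene')[:,:,::-1]; cv2.imwrite('pics/g9s.png',cv2.resize(f[345:405,220:270],None,fx=10,fy=10,interpolation=cv2.INTER_CUBIC))
im=cv2.imread('pics/g9.png');cv2.imwrite('pics/g9z.png',cv2.resize(im[135:400,200:440],None,fx=3.2,fy=2.2,interpolation=cv2.INTER_CUBIC))
E
```

```text
tcp [ 0.6087 -0.2695  0.1139] xaxis [-1.e-04  4.e-04 -1.e+00] y ang -105.02 z ang 165.0 q7 -55.5 w 0.0382 t 25.65
shift [0. 0. 0.] turn None
```

View pics/g9s.png

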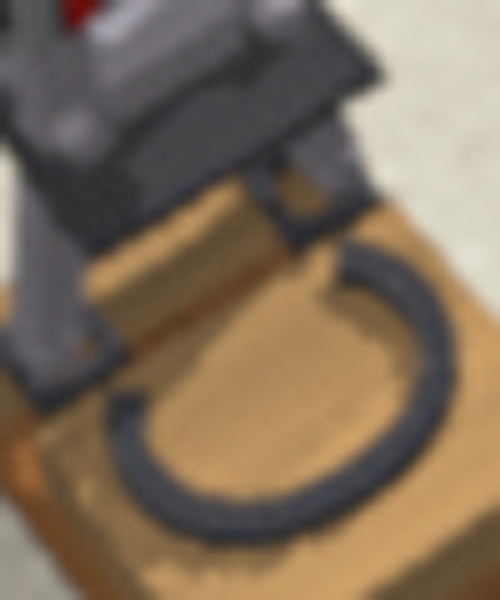

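View pics/g9z.png

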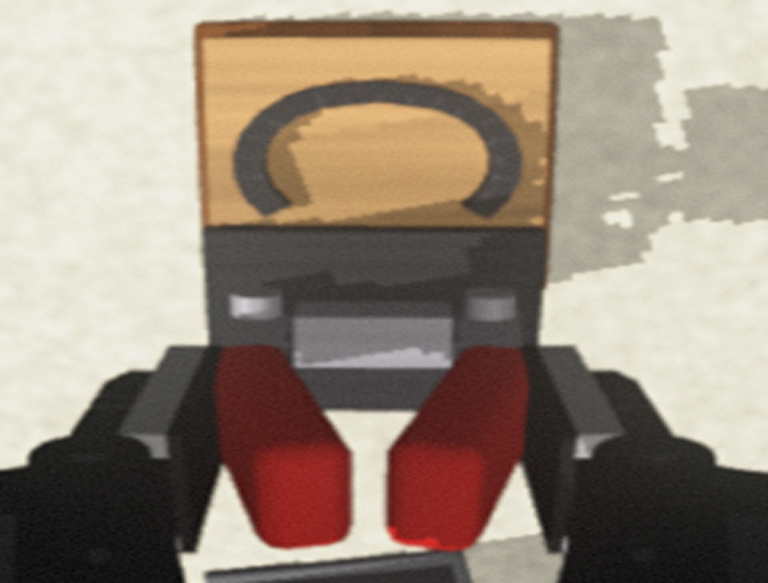

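Emit:
{"fn": "drive_tool", "kwargs": {"motion": [[0,0,0,0,0.75],[-0.002,0,0,0,0.75],[-0.005,0,0,0,0.75],[-0.01,0,0,0,0.75],[-0.017,0,0,0,0.75],[-0.026,0,0,0,0.75],[-0.036,0,0,0,0.75],[-0.04,0,0,0,0.75]], "grip_force": 100}}

```text
time: 26.75
eef_pos: [0.6091, -0.27, 0.1551]
tool_rot: [-178.9, 89.9, -13.9]
contact_force: [-0.1, 0.3, -2.0]
width: 0.0383
```

```bash
python3 look.py i1
python3 - <<'E'
from h import *
f=arm.grab_frame('scene')[:,:,::-1]; cv2.imwrite('pics/i1s.png',cv2.resize(f[300:405,200:300],None,fx=6,fy=5.7,interpolation=cv2.INTER_CUBIC))
E
```

```text
tcp [ 0.6091 -0.27    0.1551] xaxis [ 1.4e-03 -3.0e-04 -1.0e+00] y ang -105.02 z ang 165.0 q7 -57.0 w 0.0383 t 26.75
shift [0. 0. 0.] turn None
```

View pics/i1s.png

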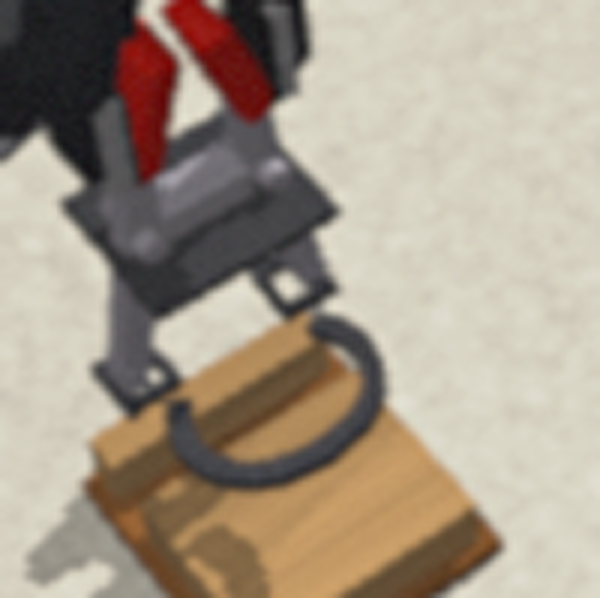

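View pics/i1.png

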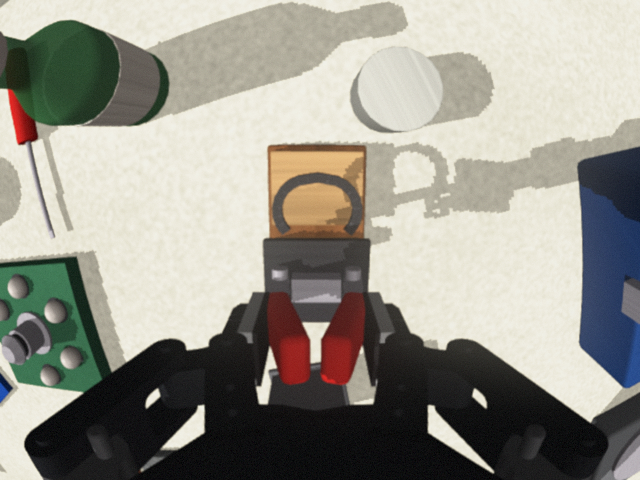

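The ring is lifted and level on the pliers, with its bow at (317,173) in the wrist view. I'll work out its position in the tool frame and the target over the spindle.

Run:
```python
from h import *
import pickle
o=pickle.load(open("pics/i1.pkl","rb")); R=Ro.from_euler('xyz',o["tool_rot"],degrees=True).as_matrix();im=cv2.imread("pics/i1.png")
cv2.imwrite("pics/i1z.png",cv2.resize(im[150:250,255:380],None,fx=6,fy=6,interpolation=cv2.INTER_CUBIC))
o2=pickle.load(open("pics/g9.pkl","rb"))
```

```text
(no output)
```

View pics/i1z.png

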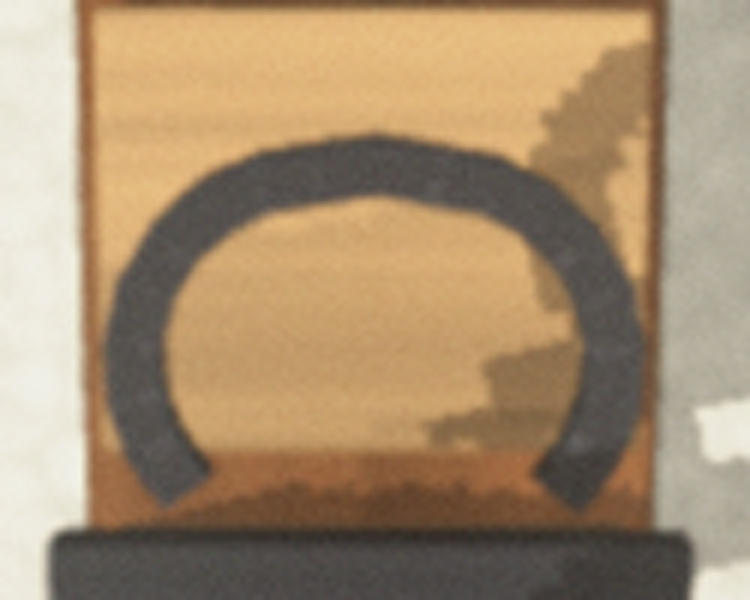

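Run:
```python
from h import *
import pickle
o=pickle.load(open("pics/i1.pkl","rb")); R=Ro.from_euler('xyz',o["tool_rot"],degrees=True).as_matrix()
q=lambda u,v,x:(R.T@(cast("wrist",((u+.5)/6-.5+255,(v+.5)/6-.5+150),o["eef_pos"][2]-x,o)-o["eef_pos"])).round(4)
for x in(.083,.088):
    print(x,"bow out",q(375,135,x),"bow in",q(375,197,x),"outer",q(105,345,x),q(643,345,x),"inner",q(165,350,x),q(582,350,x),"ends",q(185,490,x),q(565,490,x))
```

```text
0.083 bow out [ 0.0831 -0.0001 -0.0498] bow in [ 0.0831 -0.0001 -0.0432] outer [ 0.083  -0.0292 -0.0273] [ 0.083   0.0287 -0.0273] inner [ 0.083  -0.0227 -0.0267] [ 0.083   0.0221 -0.0267] ends [ 0.083  -0.0209 -0.0112] [ 0.083   0.0206 -0.0112]
0.088 bow out [ 0.0881 -0.0001 -0.0493] bow in [ 0.0881 -0.0001 -0.0426] outer [ 0.088  -0.0298 -0.0264] [ 0.088   0.0293 -0.0264] inner [ 0.088  -0.0232 -0.0258] [ 0.088   0.0226 -0.0258] ends [ 0.088  -0.0213 -0.0099] [ 0.088   0.021  -0.0099]
```

Run:
```python
from h import *
print(cast("top",(390,143),.19),cast("top",(384,162),.08),cast("scene",(370,312),.19))
plan([.5586,.0704,.19],75)
```

```text
[ 0.76783443 -0.14905469  0.19      ] [ 0.75845131 -0.15056257  0.08      ] [ 0.77393016 -0.15371358  0.19      ]
tcp [ 0.609  -0.2699  0.1547] xaxis [ 1.1e-03 -2.0e-04 -1.0e+00] y ang -105.02 z ang 165.0 q7 -57.0 w 0.0386 t 26.85
shift [-0.0354 -0.3156  0.1368] turn [np.float64(-0.015315124612527597)]
```

Emit:
{"fn": "drive_tool", "kwargs": {"motion": [[-0.01,-0.008,0.008,0,0.75],[-0.02,-0.022,0.018,0,0.75],[-0.03,-0.042,0.03,0,0.75],[-0.036,-0.066,0.044,0,0.75],[-0.036,-0.092,0.056,0,0.75],[-0.036,-0.12,0.068,0,0.75],[-0.036,-0.148,0.08,0,0.75],[-0.036,-0.172,0.09,0,0.75]]}}

```text
time: 27.85
eef_pos: [0.5656, -0.0784, 0.1902]
tool_rot: [-59.3, 89.9, 105.8]
contact_force: [0.2, 1.1, -1.8]
width: 0.0379
```

Run:
```python
from h import *
plan([.5586,.0704,.19],75)
```

```text
tcp [ 0.5656 -0.0784  0.1902] xaxis [-3.0e-04  1.1e-03 -1.0e+00] y ang -104.96 z ang 165.0 q7 -74.6 w 0.0379 t 27.85
shift [ 0.0004 -0.1419  0.0452] turn [np.float64(0.040576250298045125)]
```

Emit:
{"fn": "drive_tool", "kwargs": {"motion": [[0,-0.024,0.01,0,0.75],[0,-0.05,0.018,0,0.75],[0,-0.076,0.026,0,0.75],[0,-0.1,0.034,0,0.75],[0,-0.12,0.04,0,0.75],[0,-0.134,0.044,0,0.75],[0,-0.141,0.045,0,0.75],[0,-0.141,0.045,0,0.75]]}}

```text
time: 28.85
eef_pos: [0.5595, 0.0674, 0.19]
tool_rot: [126.2, 90.0, -68.8]
contact_force: [1.1, 0.1, -1.0]
width: 0.0384
```

```bash
python3 look.py j1
python3 - <<'E'
from h import *
f=arm.grab_frame('scene')[:,:,::-1]; cv2.imwrite('pics/j1s.png',cv2.resize(f[150:300,270:410],None,fx=5,fy=4,interpolation=cv2.INTER_CUBIC))
im=cv2.imread("pics/j1.png");cv2.imwrite("pics/j1z.png",cv2.resize(im[130:255,245:390],None,fx=5,fy=4.8,interpolation=cv2.INTER_CUBIC))
E
```

```text
tcp [0.5595 0.0674 0.19  ] xaxis [ 1.e-04 -3.e-04 -1.e+00] y ang -105.01 z ang 165.0 q7 -89.6 w 0.0384 t 28.85
shift [0. 0. 0.] turn None
```

View pics/j1.png

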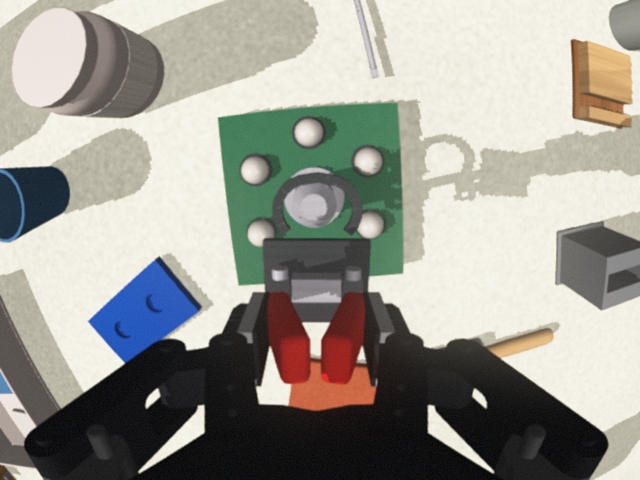

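View pics/j1z.png

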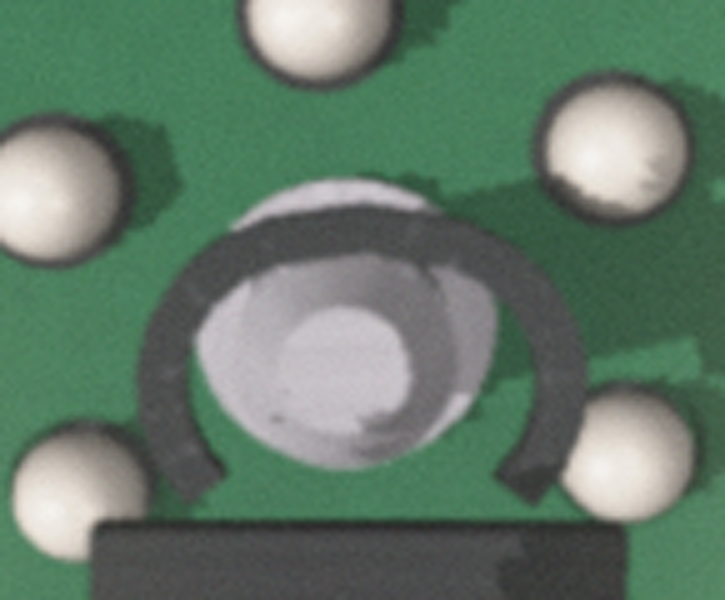

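View pics/j1s.png

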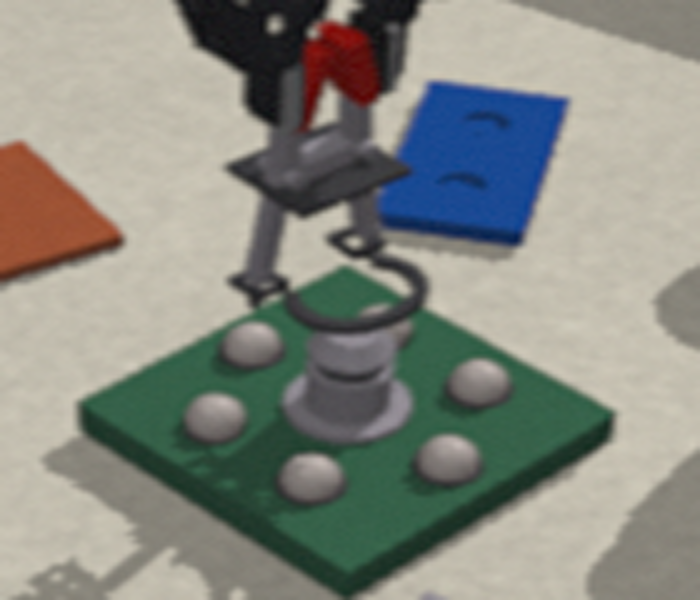

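The view shows the spindle top disc at about (314,207) inside the ring, slightly left of the ring's centre column. The scene shot shows the ring level and all six balls in place.

Run:
```python
from h import *
import pickle
o=pickle.load(open("pics/j1.pkl","rb")); R=Ro.from_euler('xyz',o["tool_rot"],degrees=True).as_matrix()
def q(u,v,z):
    X=cast("wrist",((u+.5)/5-.5+245,(v+.5)/4.8-.5+130),z,o); print(X.round(4),(R.T@(X-o["eef_pos"])).round(4))
print("top disc");q(345,369,.0735);q(277,369,.0735);q(412,369,.0735)
print("collar");q(346.5,324,.026);q(195,324,.026);q(498,324,.026)
zr=o["eef_pos"][2]-.083
print("ring bow in,inner sides, outer sides");q(362,258,zr);q(190,375,zr);q(538,375,zr);q(138,375,zr);q(588,375,zr)
```

```text
top disc
[0.581  0.0644 0.0735] [ 0.1165 -0.0026 -0.0215]
[0.5836 0.074  0.0735] [ 0.1165 -0.0126 -0.0215]
[0.5785 0.0549 0.0735] [ 0.1165  0.0072 -0.0215]
collar
[0.5806 0.0645 0.026 ] [ 0.164  -0.0027 -0.0211]
[0.5875 0.0897 0.026 ] [ 0.164  -0.0287 -0.0212]
[0.5739 0.0393 0.026 ] [ 0.164   0.0234 -0.0211]
ring bow in,inner sides, outer sides
[0.6007 0.0566 0.107 ] [ 0.083  -0.0002 -0.0426]
[0.5913 0.0821 0.107 ] [ 0.083  -0.0224 -0.0269]
[0.5796 0.0387 0.107 ] [ 0.083   0.0225 -0.0268]
[0.5931 0.0886 0.107 ] [ 0.083  -0.0291 -0.0269]
[0.578  0.0325 0.107 ] [ 0.083   0.029  -0.0269]
```

Emit:
{"fn": "drive_tool", "kwargs": {"motion": [[0,-0.0013,0.0008,0,0.75],[0.004,-0.0026,0.0017,0,0.75],[0.009,-0.0026,0.0017,0,0.75],[0.014,-0.0026,0.0017,0,0.75],[0.019,-0.0026,0.0017,0,0.75],[0.023,-0.0026,0.0017,0,0.75],[0.025,-0.0026,0.0017,0,0.75],[0.025,-0.0026,0.0017,0,0.75]]}}

```text
time: 29.95
eef_pos: [0.5585, 0.0704, 0.1649]
tool_rot: [49.0, 90.0, -146.0]
contact_force: [1.0, 0.3, -2.2]
width: 0.0384
```

```bash
python3 look.py j2
python3 - <<'E'
from h import *
im=cv2.imread("pics/j2.png");cv2.imwrite("pics/j2z.png",cv2.resize(im[130:255,245:390],None,fx=5,fy=4.8,interpolation=cv2.INTER_CUBIC))
f=arm.grab_frame('scene')[:,:,::-1]; cv2.imwrite('pics/j2s.png',cv2.resize(f[200:290,290:390],None,fx=6,fy=6,interpolation=cv2.INTER_CUBIC))
E
```

```text
tcp [0.5585 0.0704 0.1649] xaxis [-1.e-04 -1.e-04 -1.e+00] y ang -105.02 z ang 165.0 q7 -88.3 w 0.0384 t 29.95
shift [0. 0. 0.] turn None
```

View pics/j2z.png

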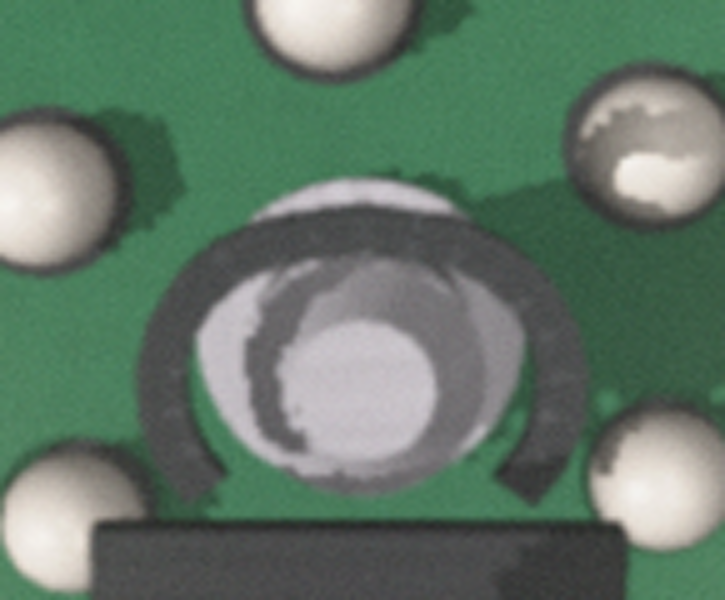

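View pics/j2s.png

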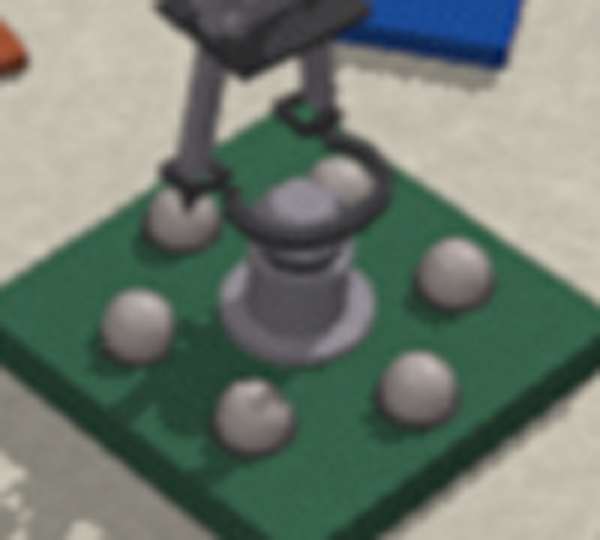

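Run:
```python
from h import *
import pickle
o=pickle.load(open("pics/j2.pkl","rb")); R=Ro.from_euler('xyz',o["tool_rot"],degrees=True).as_matrix()
def q(n,u,v,z):
    X=cast("wrist",((u+.5)/5-.5+245,(v+.5)/4.8-.5+130),z,o); print(n,X.round(4),(R.T@(X-o["eef_pos"])).round(4))
q("disc",360,391,.0735);q("disc L",283,391,.0735);q("disc R",438,391,.0735);q("disc top",360,320,.0735);q("disc bot",360,462,.0735)
q("collar L",195,340,.026);q("collar R",527,340,.026);q("bow in",362,258,o["eef_pos"][2]-.083)
```

```text
disc [0.5807 0.0649 0.0735] [ 0.0914 -0.0005 -0.023 ]
disc L [0.5834 0.0748 0.0735] [ 0.0914 -0.0107 -0.023 ]
disc R [0.578  0.0548 0.0735] [ 0.0914  0.01   -0.023 ]
disc top [0.5904 0.0623 0.0735] [ 0.0914 -0.0004 -0.0329]
disc bot [0.5709 0.0675 0.0735] [ 0.0914 -0.0005 -0.0128]
collar L [0.587  0.0903 0.026 ] [ 0.1389 -0.0266 -0.0224]
collar R [0.5733 0.0393 0.026 ] [ 0.1389  0.0262 -0.0224]
bow in [0.5996 0.0596 0.0819] [ 0.083  -0.0002 -0.0426]
```

Emit:
{"fn": "drive_tool", "kwargs": {"motion": [[0.003,0,0,0,0.75],[0.007,0,0,0,0.75],[0.011,0,0,0,0.75],[0.015,0,0,0,0.75],[0.019,0,0,0,0.75],[0.0215,0,0,0,0.75],[0.0225,0,0,0,0.75],[0.0225,0,0,0,0.75]]}}

```text
time: 31.05
eef_pos: [0.5585, 0.0705, 0.1425]
tool_rot: [-176.1, 90.0, -11.1]
contact_force: [0.5, -0.0, -1.3]
width: 0.0385
```

```bash
python3 look.py j3
python3 - <<'E'
from h import *
im=cv2.imread("pics/j3.png");cv2.imwrite("pics/j3z.png",cv2.resize(im[130:255,245:390],None,fx=5,fy=4.8,interpolation=cv2.INTER_CUBIC))
f=arm.grab_frame('scene')[:,:,::-1]; cv2.imwrite('pics/j3raw.png',f);cv2.imwrite('pics/j3s.png',cv2.resize(f[215:275,305:375],None,fx=10,fy=10,interpolation=cv2.INTER_CUBIC))
Z=lambda q:((q[0]-305+.5)*10-.5,(q[1]-215+.5)*10-.5)
c=np.array([.5808,.0646])
for z in(.026,.0525,.057,.0615,.0645,.0735): print(z,np.round(Z(proj("scene",[*c,z])),0))
# camera-facing spindle silhouette points at 17.5mm toward camera
o,_=ray("scene",(340,250)); d=(o[:2]-c)/np.linalg.norm(o[:2]-c)
for z in(.0525,.0545,.0595,.0615): print("front r17.5",z,np.round(Z(proj("scene",[*(c+d*.0175),z])),0),"r14",np.round(Z(proj("scene",[*(c+d*.014),z])),0))
E
```

```text
tcp [0.5585 0.0705 0.1425] xaxis [ 1.e-04 -0.e+00 -1.e+00] y ang -105.02 z ang 165.0 q7 -86.9 w 0.0385 t 31.05
shift [0. 0. 0.] turn None
0.026 [342. 344.]
0.0525 [347. 250.]
0.057 [348. 234.]
0.0615 [349. 218.]
0.0645 [350. 207.]
0.0735 [352. 174.]
front r17.5 0.0525 [344. 312.] r14 [344. 299.]
front r17.5 0.0545 [344. 304.] r14 [345. 292.]
front r17.5 0.0595 [345. 286.] r14 [346. 274.]
front r17.5 0.0615 [345. 279.] r14 [346. 267.]
```

View pics/j3z.png

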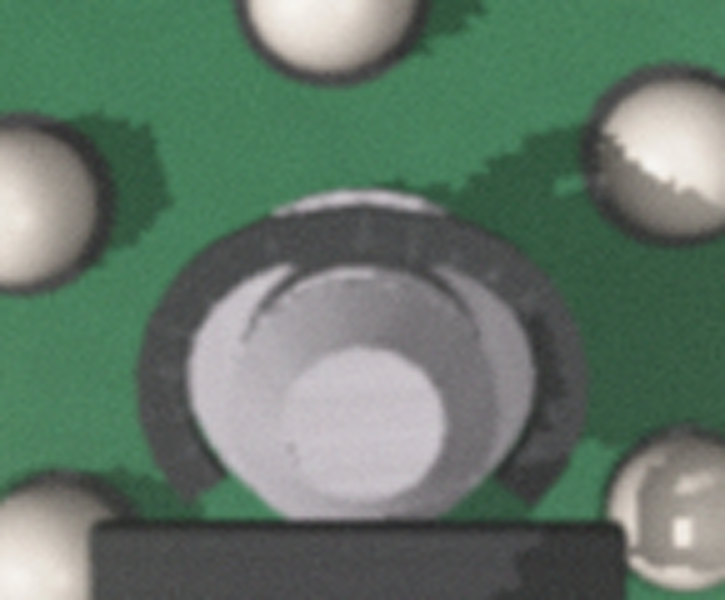

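View pics/j3s.png

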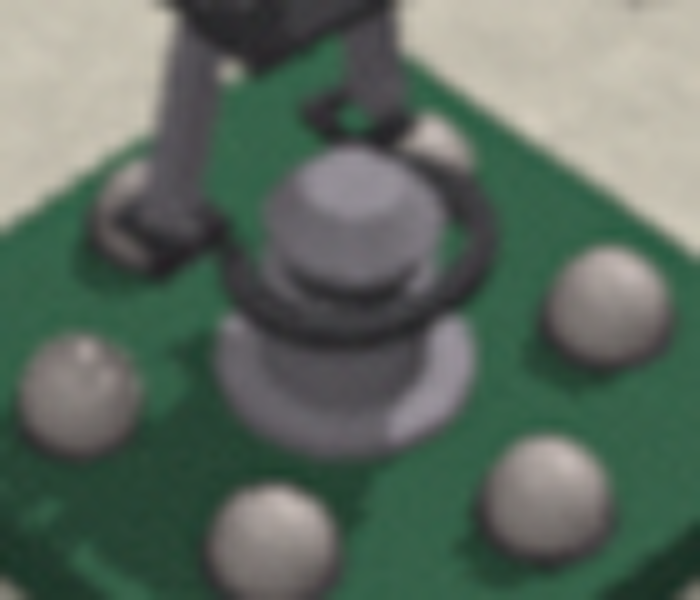

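Run:
```python
from h import *
import pickle
o=pickle.load(open("pics/j3.pkl","rb"))
im=cv2.imread("pics/j3raw.png")
pts=[(362,208),(300,214),(240,232),(190,270),(150,320),(138,375),(430,214),(490,232),(540,270),(575,320),(588,375)]
Z=lambda q:((q[0]-305+.5)*10-.5,(q[1]-215+.5)*10-.5)
can=cv2.imread("pics/j3s.png")
for zt,col in((.0595,(0,0,255)),(.0645,(0,255,255)),(.0545,(255,255,0))):
    for u,v in pts:
        X=cast("wrist",((u+.5)/5-.5+245,(v+.5)/4.8-.5+130),zt,o)
        p=Z(proj("scene",X)); cv2.circle(can,(int(p[0]),int(p[1])),3,col,-1)
cv2.imwrite("pics/j3o.png",can)
```

```text
(no output)
```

View pics/j3o.png

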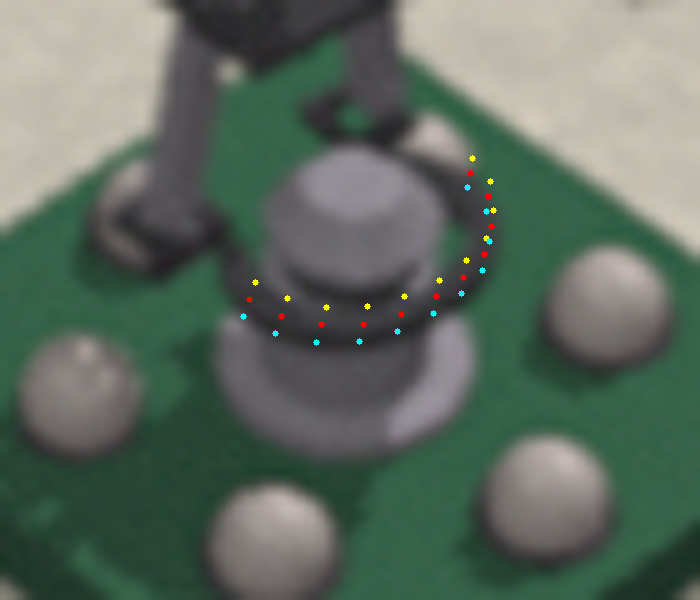

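The ring surrounds the groove. Allowing for the scene camera's roughly 0.7 px offset on the spindle, the overlay puts the ring's underside near 54.5 mm, so its middle is at about 57 mm. I'll hold for one call and check that it stays put.

Emit:
{"fn": "drive_tool", "kwargs": {"motion": [[0,0,0,0,0.75],[0,0,0,0,0.75],[0,0,0,0,0.75],[0,0,0,0,0.75],[0,0,0,0,0.75],[0,0,0,0,0.75],[0,0,0,0,0.75],[0,0,0,0,0.75]]}}

```text
time: 32.15
eef_pos: [0.5585, 0.0704, 0.1425]
tool_rot: [113.4, 90.0, -81.6]
contact_force: [-0.1, -0.3, -1.9]
width: 0.0383
```

```bash
python3 look.py k1
python3 - <<'E'
from h import *
f=arm.grab_frame('scene')[:,:,::-1]; cv2.imwrite('pics/k1s.png',f)
a=cv2.imread('pics/j3.png').astype(int);b=cv2.imread('pics/k1.png').astype(int);d=np.abs(a-b).max(2);print("wrist change px",(d>40).sum())
o=arm.get_obs();print(o["width"],o["contact_force"].round(1))
E
```

```text
tcp [0.5585 0.0704 0.1425] xaxis [ 0. -0. -1.] y ang -105.02 z ang 165.0 q7 -86.9 w 0.0383 t 32.15
shift [0. 0. 0.] turn None
wrist change px 5
0.038484799009468065 [-0.6  0.9 -1.2]
```

View pics/k1s.png

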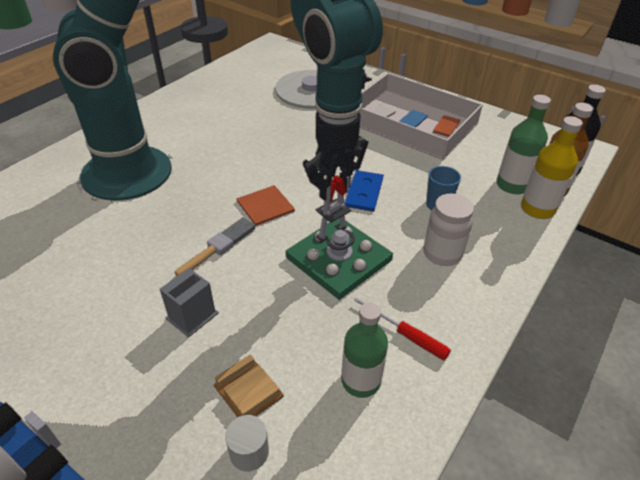

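The state is steady, no bystander has moved, and the ring is around the spindle at about (340,240). I'm handing the job in.

```bash
python3 -c "
from station import arm
print(arm.sign_off())"
```

```text
the job is handed in; nothing more can be done
None
```

The job is done and was handed in at about 32 s. Both loose balls are in their wells, and the spread snap ring is held around the spindle at groove height by the squeezed pliers alone.

**Last checks:**
- The arm held steady for a second: the wrist picture did not change, the tool stayed at z = 0.1425 m and the contact force stayed near zero.
- Ring mid-height came out at about 57 mm from the arm's own readings. The scene camera agreed after allowing for an offset of about 0.7 px that it also shows on the spindle.
- The gap between ring and shaft is about 2 to 5 mm all round. The other objects appear unmoved in the last scene picture.

**Disagreements with the description:**
- **Fingertips:** they lay about 13 mm behind the reported tool point, not 19 mm ahead of it. My first two closings therefore missed ball 1 or only touched its top, and I corrected the depth.
- **Pliers stop:** the finger opening settled at 38 mm, not 35 mm, because the pads press on the lower ends of the tilted handles. The eyelets measured about 48 mm apart, against 50 mm for full spread, so I took this as the stop.
- **Eyelet position:** the scene and wrist cameras differed by about 2–3 mm, so I aimed between them and the pins went in without force.

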